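# Nest the bamboo boxes on the breakfast ledge

### The arm

A 7-joint arm with a two-finger parallel gripper is mounted at the origin on the work surface. World frame = base frame: x ahead of the robot, y to its left, z up, the work surface at z = 0. Lengths are in m, angles in degrees, forces in N, time in s.
With the tool pointing down it reaches from about 0.425 to 0.95 m from the base axis. Payload 4.7 kg.
Tool frame: the origin (TCP) lies midway between the tips of the shut fingers; the grasp point (between the pads) lies 19 mm behind it; z points along the fingers, y is the direction in which the jaws open and shut (so a half turn about z gives the same grasp; the last joint's range is limited). The gripper opens to 85 mm and grips with 20 to 120 N. Pads are 22 mm wide; open, the fingers measure 114 mm over their backs; the gripper's body (76 mm by 85 mm) begins 54 mm behind the grasp point. The pads swing forward as they close: fully open they stand 13 mm farther back than shut.
Start: joints at [72.485, 26.849, -2.785, 87.806, 1.381, 65.374, -4.715], TCP at [0.185, -0.649, 0.231] pointing down, gripper open.
Joint ranges: [-148.3, 148.3], [-19.14, 114.17], [-79.39, 73.82], [5.75, 140.21], [-59.74, 239.74], [12.07, 113.84], [-152.46, 152.46]. Speed limits (degrees/s): [147.25, 147.25, 180, 180, 180, 180, 180].

### API

Orientations are given as [roll, pitch, yaw] about the fixed x, y, z axes, in that order (R = Rz(yaw) Ry(pitch) Rx(roll)).
In Python, from cell import read_state, cams, job gives the robot as it stands.
- The arm moves only by the tool jog_arm, never from a script. Its argument "plan" is a list of rows, each a list of 7 numbers: the shift along the tool's x, y, z in cm, then the turn, a rotation vector about the tool's x, y, z in rad, then the closure in counts, from 0 (fully open) to 255 (shut). In form: [[x, y, z, wx, wy, wz, hand], ...]. A call has 1 to 5 rows; each row is the pose to reach, as a shift and turn from the pose measured when the call began, along the tool's axes at that moment; what a row does not reach only later rows make up. A row lasts 1/8 s, in which the tool goes at most 62.5 mm and 10.7 degrees, less where a joint would pass 70% of its speed; a pose out of reach is approached as far as the arm can. A call with a gripper value outside its range is refused whole. The fingers move at their own pace and stop on an object; the grip force is fixed at half the most. Time passes only in rows, so rows that repeat a pose let the fingers close. It gives the time, the measured TCP pose, the force and the opening at its end, in the units of the state.
- read_state(): the state, without advancing time (a new reading comes with each control period).
- cams.get_image(name): name is "side" or "top" or "wrist"; returns a dict with "pixels" (480x640x3 uint8, red, green, blue), "vertical_fov" (degrees; the focal length in pixels is half the picture's height over the tangent of half this angle, whatever the lens; pixels are square), "cx", "cy" (the principal point, pixels), "D" ([k1, k2, p1, p2, k3] as OpenCV has them; the pictures are not rectified), "rvec" (rotation vector, rad) and "tvec" (3), from world to camera coordinates, as OpenCV has them. Camera axes: x right, y down, z forward; pixel columns grow to the right and rows downward; lengths in m; the calibration is good to about 2 mm. A picture is of the moment at which its call begins. There is no depth.
- job.finish_job(): hands the job in, once; it reports no verdict.
The state is a dict: "clock": time; "qpos": joint angles; "joint_vel": joint speeds; "tau": joint torques, N m; "tcp_pos": TCP position; "tool_rot": TCP orientation; "contact_force": force on the tool from outside, world axes, zero at the start; "moment": the same for the moment, N m; "gripper_width": opening from 0.0 (shut) to 1.0 (fully open).
Only numpy, scipy, OpenCV 4.12 (cv2) and the standard library are available. Lean on these libraries where they do the work, as an engineer would, in place of code of your own. Each camera call takes 0.05 s, during which the arm holds its last target.

### The job

Put the three bamboo storage boxes away as one nest, working from the largest down: the medium one goes into the large one and then the small one into the medium one, each mouth up and fully home on the floor below it. The medium and small boxes were left standing on end to dry: bring them down under control without letting them topple, lower them in rather than dropping them from above the rim or forcing them, and leave the plate, mug, chopstick holder and salt shaker where they stand.

Things in the scene. Friction and masses are not known exactly. Their poses are not given: they have to be found in the camera images.
- large_box: Largest of three plain open-topped bamboo boxes, outside 112 long (x) x 80 wide (y) x 56 high (z) mm; walls and floor 4 mm thick, so the cavity is 104 x 72 and 52 deep. About 0.22 kg, loose. It stands mouth up near the middle. Origin: centre of its underside; z points up out of the mouth.
- medium_box: Medium bamboo box, outside 99 long (x) x 67 wide (y) x 51 high (z) mm, walls and floor 4 mm, 0.11 kg (varies). Starts on end (99 mm tall, +x end down), left or right of the large box, mouth facing sideways, roughly to the robot's left (+y). Origin: centre of the floor's outer face; z points out of the mouth. In the large box: 2.5 mm play each side, rim 1 mm below that box's rim.
- small_box: Small bamboo box, outside 86 long (x) x 54 wide (y) x 46 high (z) mm, walls and floor 4 mm, 0.08 kg (varies). Starts on end (86 mm tall, +x end down), left or right of the large box, mouth facing sideways, roughly to the robot's left (+y). Origin: centre of the floor's outer face; z points out of the mouth. In the medium box: 2.5 mm play each side, rim 1 mm below that box's rim.
- plate: Bystander: cream ceramic plate, 170 mm across, 18 mm high, lying beyond the large box. Origin: centre of its underside.
- mug: Bystander: stainless steel mug, 80 mm across, 85 mm high, with one handle, at the right of the ledge. Origin: centre of its underside.
- chopstick_holder: Bystander: round bamboo holder, 68 mm across, 125 mm high, with chopsticks standing up to 225 mm high, beyond the boxes, right of the plate. Origin: centre of its underside.
- salt_shaker: Bystander: glass salt shaker with a steel cap, 46 mm across, 85 mm high, at the far left of the ledge. Origin: centre of its underside.
Things that resemble listed ones, but are neither listed nor needed, are in the scene too. What is shaped like the small_box but orange or turquoise is not meant.

How it is judged (in metres and radians):
On the way, in this order (a step that is already met when the one before it is completed fails the run):
1. the medium box sits home in the large box, mouth up (z of medium_box in the frame of large_box between 0 and 0.0065 m and horizontal distance between medium_box and large_box below 0.006 m and angle between medium_box's own z axis and vertical below 0.06 rad), for 0.2 s.
2. the small box sits home in the medium box, mouth up (z of small_box in the frame of medium_box between 0 and 0.0065 m and horizontal distance between small_box and medium_box below 0.006 m and angle between small_box's own z axis and vertical below 0.06 rad), for 0.2 s.
At the end, for the whole second after the job is handed in: The large box stands flat and mouth up on the ledge; the medium box lies flat in it, mouth up, its floor within 2.5 mm of resting on the large box's floor and centred within 6 mm; the small box lies likewise in the medium box; all at rest (all of step 1 and all of step 2 and height (world z) of large_box between -0.004 and 0.004 m and angle between large_box's own z axis and vertical below 0.05 rad and linear speed of each of large_box, medium_box, small_box below 0.02 m/s); the robot touches nothing.
It fails at once if the medium or small box topples or is knocked over (turns faster than 9 rad/s away from the nest) ((angular speed of medium_box above 9 rad/s and horizontal distance between medium_box and large_box above 0.07 m) or (angular speed of small_box above 9 rad/s and horizontal distance between small_box and large_box above 0.07 m)).
It fails at once if a box is forced into the next one (over 50 N between them) or dropped into it from above the rim (over 1 m/s at the nest) (contact force between medium_box and large_box above 50 N or contact force between small_box and medium_box above 50 N or (linear speed of medium_box above 1 m/s and horizontal distance between medium_box and large_box below 0.07 m) or (linear speed of small_box above 1 m/s and horizontal distance between small_box and large_box below 0.07 m)).
It fails at once if the plate or the mug is moved more than 30 mm (distance of any of plate, mug from where it was at the start of the episode above 0.03 m).
It fails at once if the chopstick holder is moved more than 30 mm or tipped (distance of chopstick_holder from where it was at the start of the episode above 0.03 m or angle between chopstick_holder's own z axis and vertical above 0.5 rad).
It fails at once if the salt shaker is moved more than 30 mm or tipped (distance of salt_shaker from where it was at the start of the episode above 0.03 m or angle between salt_shaker's own z axis and vertical above 0.5 rad).
It also fails if it takes over 72 s, if anything falls off the work surface, if the arm or the gripper's body presses on something with over 40 N, if the wrist force passes 120 N, or if a joint passes its speed limit or range.

## Working session

There is one attempt and no reset: what is moved stays moved. The work goes in short steps, Python scripts to look and compute and a tool call to move; the robot and the scene stay as the last step left them, time stands still between calls to the robot, and variables do not carry over. Pictures are saved under pics/ and viewed, and the job is handed in when it is done.

Besides the shell and the picture viewer there is one more tool, called after ">>>" as name(argument=value, ...) on one line, values as JSON. jog_arm: Moves the arm, as the interface text tells. Its arguments: {"type":"object","properties":{"plan":{"type":"array","items":{"type":"array","items":{"type":"number"}}}},"required":["plan"]}

```bash
ls; mkdir -p pics; cat > h.py <<'E'
import numpy as np, cv2
from cell import read_state, cams, job
def K(d):
    h=d["pixels"].shape[0]; f=h/2/np.tan(np.radians(d["vertical_fov"])/2)
    return np.array([[f,0,d["cx"]],[0,f,d["cy"]],[0,0,1]])
def proj(d,P):
    return cv2.projectPoints(np.array(P,float).reshape(-1,3),np.array(d["rvec"],float),np.array(d["tvec"],float),K(d),np.array(d["D"],float))[0].reshape(-1,2)
def unproj(d,uv,z):
    p=cv2.undistortPoints(np.array(uv,float).reshape(-1,1,2),K(d),np.array(d["D"],float)).reshape(-1,2)
    R=cv2.Rodrigues(np.array(d["rvec"],float))[0]; t=np.array(d["tvec"],float).reshape(3)
    c=-R.T@t; r=np.c_[p,np.ones(len(p))]@R
    z=np.broadcast_to(z,len(p))
    return c+r*((z-c[2])/r[:,2])[:,None]
def save(d,n):
    cv2.imwrite("pics/"+n+".png",cv2.cvtColor(d["pixels"],cv2.COLOR_RGB2BGR))
E
python3 - <<'E'
from h import *
print(read_state())
for n in("side","top","wrist"):
    d=cams.get_image(n);save(d,n+"0");np.save("pics/"+n+"0.npy",d,allow_pickle=True)
    R=cv2.Rodrigues(np.array(d["rvec"],float))[0]
    print(n,d["vertical_fov"],d["D"],-R.T@np.array(d["tvec"]),R[2])
E
```

```text
pics
{'clock': 0.0, 'qpos': array([72.48425283, 26.89767595, -2.78235567, 87.8737689 ,  1.38035312,
       65.37263211, -4.71439255]), 'joint_vel': array([-0.03527479, -0.05133921,  0.01635045,  0.06862893, -0.00124236,
        0.02840425,  0.01118948]), 'tau': array([ 1.79756639e-04, -5.10298240e+01, -4.61558963e-02, -2.37707967e+01,
        1.07139119e-02,  7.50535779e-03,  2.15426729e-05]), 'tcp_pos': array([ 0.18430565, -0.64875663,  0.2302566 ]), 'tool_rot': array([-1.79889538e+02,  4.41319820e-03,  1.58608365e+01]), 'contact_force': array([-0.22229529, -0.77965833,  0.16184932]), 'moment': array([ 0.00608938,  0.02396582, -0.02341544]), 'gripper_width': 1.0006090627397866}
side 48.39074125921575 [-0.15162463  0.          0.          0.          0.        ] [0.35215415 1.14660801 0.74681788] [ 0.17528577 -0.8502921  -0.49626429]
top 54.51019804244201 [0.01265427 0.         0.         0.         0.        ] [ 0.40174187 -0.01506594  1.13189785] [ 0.18752624 -0.01618511 -0.98212624]
wrist 58.75124085107047 [-0.10133262  0.          0.          0.          0.        ] [ 0.25483204 -0.62893049  0.37396893] [-0.28096055 -0.07887589 -0.95647256]
```

View pics/top0.png

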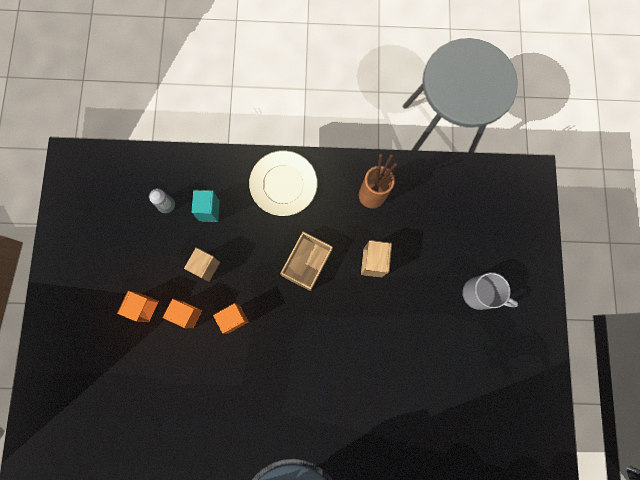

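View pics/side0.png

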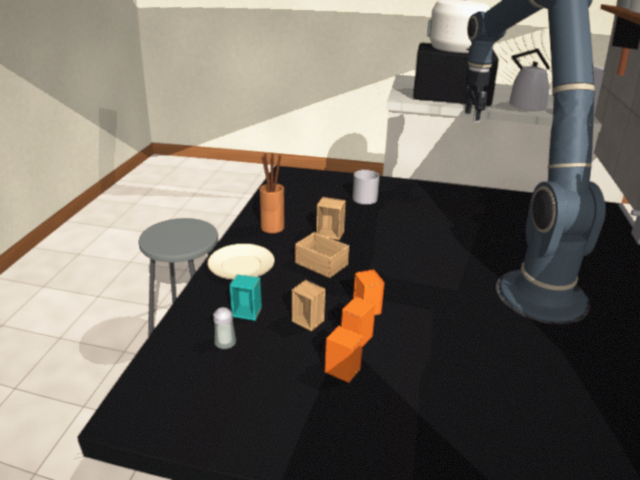

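The top view (up = +x, left = +y) shows the large box at about (307,261), and bamboo boxes on end at (201,263) and (376,258). Three orange decoys and a turquoise one stand to the left. I'll enlarge and measure.

```bash
python3 - <<'E'
from h import *
t=np.load("pics/top0.npy",allow_pickle=True).item();s=np.load("pics/side0.npy",allow_pickle=True).item()
a=cv2.resize(t["pixels"][210:330,100:420],(800,300),interpolation=cv2.INTER_CUBIC)
b=cv2.resize(s["pixels"][185:345,270:430],(600,600),interpolation=cv2.INTER_CUBIC)
cv2.imwrite("pics/ta.png",a[:,:,::-1]);cv2.imwrite("pics/sa.png",b[:,:,::-1])
E
```

```text
(no output)
```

View pics/ta.png

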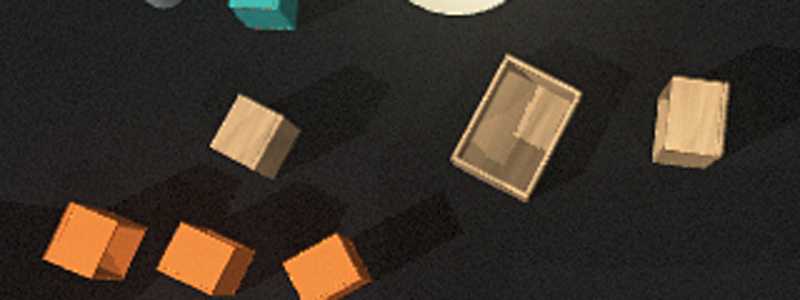

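View pics/sa.png

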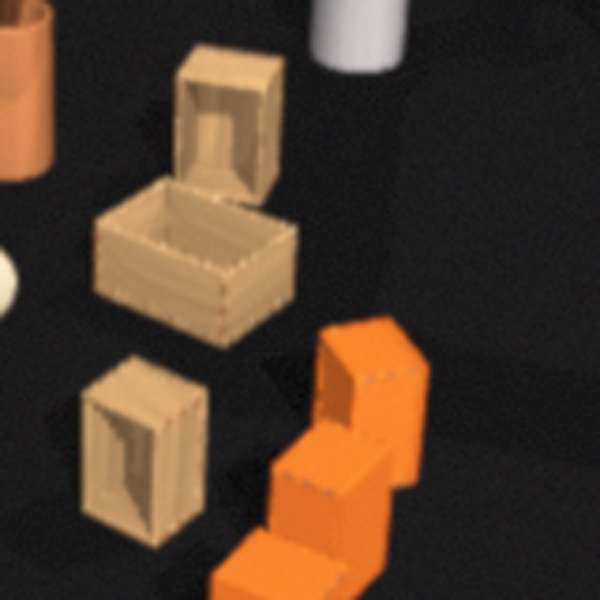

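```bash
cat > fit0.py <<'E'
from h import *
from scipy.optimize import least_squares
t=np.load("pics/top0.npy",allow_pickle=True).item();s=np.load("pics/side0.npy",allow_pickle=True).item()
T=lambda p:np.array(p)/2.5+[100,210]-0.3
S=lambda p:np.array(p)/3.75+[270,185]-0.37
def corners(cx,cy,phi,a,b,H):
    c,s_=np.cos(phi),np.sin(phi)
    return np.array([[cx+c*u*a/2-s_*v*b/2,cy+s_*u*a/2+c*v*b/2,z] for z in(H,0) for u,v in((1,1),(1,-1),(-1,-1),(-1,1))])
def fit(obs,a,b,H,x0):
    def res(p):
        C=corners(*p,a,b,H);r=[]
        for d,top,bot in obs:
            q=proj(d,C)
            for pts,m in((top,q[:4]),(bot,q[4:])):
                for o in pts:
                    e=m-o;r+=list(e[np.argmin((e**2).sum(1))])
        return r
    best=None
    for dphi in np.radians(np.arange(0,180,15)):
        R=least_squares(res,[x0[0],x0[1],dphi],loss='soft_l1',x_scale=[.01,.01,.1])
        if best is None or R.cost<best.cost:best=R
    return best.x[:2].round(4),np.degrees(best.x[2]).round(1),best.cost.round(2),np.abs(best.fun).max().round(2)
big=[(t,T([(508,55),(582,93),(528,202),(451,158)]),[]),(s,S([(168,178),(297,228),(224,270),(94,225)]),S([(95,290),(225,348),(295,298)]))]
rt=[(t,T([(674,76),(729,82),(722,158),(668,153)]),T([(654,163),(706,168)])),(s,S([(197,45),(285,57),(267,92),(177,72)]),S([(178,188),(266,207)]))]
lf=[(t,T([(240,94),(284,116),(258,168),(209,143)]),T([(300,130),(275,179)])),(s,S([(135,355),(208,388),(160,422),(83,393)]),S([(84,510),(155,548),(205,515)]))]
def x0(o,H): return unproj(t,o[0][1].mean(0)[None],H)[0]
print("big",fit(big,.112,.08,.056,x0(big,.056)))
for n,o in(("R",rt),("L",lf)):
    for m,(a,b,H) in(("med",(.051,.067,.099)),("small",(.046,.054,.086))):
        print(n,m,fit(o,a,b,H,x0(o,H)))
for n,p,z in(("shaker",(155,195),0.08),("plate",(283,183),.018),("holder",(376,180),.125),("mug",(489,290),.085),("teal",(205,200),.086),("or",(138,300),.086),("or2",(182,307),.086),("or3",(230,317),.086)):print(n,unproj(t,[p],z)[0].round(3))
E
python3 fit0.py
```

```text
big (array([ 0.566 , -0.0162]), np.float64(154.0), np.float64(6.28), np.float64(2.5))
R med (array([ 0.5723, -0.1784]), np.float64(85.5), np.float64(6.01), np.float64(1.87))
R small (array([ 0.5685, -0.1804]), np.float64(84.8), np.float64(43.67), np.float64(5.91))
L med (array([0.5483, 0.2279]), np.float64(61.1), np.float64(42.1), np.float64(5.27))
L small (array([0.5482, 0.2264]), np.float64(64.3), np.float64(6.5), np.float64(2.26))
shaker [0.702 0.342 0.08 ]
plate [0.762 0.05  0.018]
holder [ 0.742 -0.166  0.125]
mug [ 0.505 -0.429  0.085]
teal [0.693 0.224 0.086]
or [0.459 0.354 0.086]
or2 [0.446 0.257 0.086]
or3 [0.428 0.15  0.086]
```

The fit puts medium on the right at (0.572,-0.178), mouth at 85.5°, and small on the left at (0.548,0.226), mouth at 64°. Large is at (0.566,-0.016), long axis at 154°. My plan is to grip each box across its width with the tool tilted 45°, flip it down flat, regrasp from above, then lower it in.

```bash
cat >> h.py <<'E'
from scipy.spatial.transform import Rotation as Ro
def cur():
    s=read_state(); return np.array(s["tcp_pos"]),Ro.from_euler("xyz",s["tool_rot"],degrees=True).as_matrix(),s
def frame(tz,ty):
    tz=np.array(tz,float);tz/=np.linalg.norm(tz);ty=np.array(ty,float);ty-=tz*(ty@tz);ty/=np.linalg.norm(ty)
    return np.c_[np.cross(ty,tz),ty,tz]
def go(P,R,note=""):
    p,r,s=cur(); sh=r.T@(np.array(P)-p)*100; w=Ro.from_matrix(r.T@R).as_rotvec()
    print(note,"t",round(s["clock"],2),"shift",sh.round(2),"w",w.round(3),"mm",round(np.linalg.norm(sh)*10),"deg",round(np.degrees(np.linalg.norm(w)),1))
def tilt(phi,a,sgn=1):
    "mouth dir phi deg; tool z = cos a down, sin a along -m; y = lateral"
    ph,a=np.radians([phi,a]); m=np.array([np.cos(ph),np.sin(ph),0]); l=np.array([np.sin(ph),-np.cos(ph),0])*sgn
    return frame(np.cos(a)*np.array([0,0,-1])-np.sin(a)*m,l),m
E
python3 - <<'E'
from h import *
R,m=tilt(85.5,45)
G=np.array([.5723,-.1784,.080])+.01*m
print(G,R)
go(G-.10*R[:,2],R,"pre")
E
```

```text
[ 0.57308459 -0.16843083  0.08      ] [[ 5.54789586e-02  9.96917334e-01 -5.54789586e-02]
 [ 7.04927007e-01 -7.84590957e-02 -7.04927007e-01]
 [-7.07106781e-01  7.00849592e-19 -7.07106781e-01]]
pre t 0.15 shift [ 52.98 -42.21   8.04] w [-0.477 -0.685 -1.149] mm 682 deg 81.4
```

>>> jog_arm(plan=[[53.0,-42.2,2.0,-0.477,-0.685,-1.149,0],[53.0,-42.2,2.0,-0.477,-0.685,-1.149,0],[53.0,-42.2,2.0,-0.477,-0.685,-1.149,0],[53.0,-42.2,2.0,-0.477,-0.685,-1.149,0],[53.0,-42.2,2.0,-0.477,-0.685,-1.149,0]])

```text
clock: 0.78
tcp_pos: [0.3677, -0.3934, 0.2226]
tool_rot: [172.5, 30.1, 58.8]
contact_force: [2.0, 0.4, -1.3]
gripper_width: 0.996
```

```bash
cat > pm.py <<'E'
from h import *
R,m=tilt(85.5,45)
G=np.array([.5723,-.1784,.080])+.01*m
go(G-.10*R[:,2],R,"pre")
print(cur()[2]["qpos"].round(1),cur()[0].round(3),cur()[2]["contact_force"])
E
python3 pm.py
```

```text
pre t 0.78 shift [ 34.92   4.24 -11.5 ] w [-0.157 -0.23  -0.386] mm 370 deg 27.3
[ 35.5  12.5 -11.6 116.7  42.   54.7 -31.1] [ 0.368 -0.393  0.223] [ 2.04471325  0.36031386 -1.32853005]
```

>>> jog_arm(plan=[[34.9,4.2,-11.5,-0.157,-0.23,-0.386,0],[34.9,4.2,-11.5,-0.157,-0.23,-0.386,0],[34.9,4.2,-11.5,-0.157,-0.23,-0.386,0],[34.9,4.2,-11.5,-0.157,-0.23,-0.386,0],[34.9,4.2,-11.5,-0.157,-0.23,-0.386,0]])

```text
clock: 1.4
tcp_pos: [0.5451, -0.1436, 0.1615]
tool_rot: [-179.9, 45.0, 85.6]
contact_force: [0.9, -0.2, 2.0]
gripper_width: 1.001
```

```bash
python3 pm.py
```

```text
pre t 1.4 shift [ 4.16  2.98 -2.65] w [-0.     0.     0.001] mm 58 deg 0.1
[  5.6  29.6 -22.5 110.   55.2  74.5 -52. ] [ 0.545 -0.144  0.161] [ 0.86175273 -0.24686193  1.96775673]
```

>>> jog_arm(plan=[[4.2,3.0,-2.6,0,0,0,0],[4.2,3.0,-2.6,0,0,0,0]])

```text
clock: 1.65
tcp_pos: [0.5811, -0.0926, 0.1479]
tool_rot: [-179.8, 44.8, 86.0]
contact_force: [-0.3, -0.5, 0.1]
gripper_width: 1.001
```

```bash
python3 - <<'E'
from h import *
d=cams.get_image("wrist");save(d,"w1");np.save("pics/w1.npy",d,allow_pickle=True)
import fit0 as f
C=f.corners(.5723,-.1784,np.radians(85.5),.051,.067,.099)
print(proj(d,C).round(0).tolist())
im=d["pixels"][:,:,::-1].copy()
for q in proj(d,C[:8]):cv2.circle(im,tuple(int(v) for v in np.clip(q,-5000,5000)),3,(0,0,255),1)
cv2.imwrite("pics/w1.png",im)
E
python3 pm.py
```

```text
big (array([ 0.566 , -0.0162]), np.float64(154.0), np.float64(6.28), np.float64(2.5))
R med (array([ 0.5723, -0.1784]), np.float64(85.5), np.float64(6.01), np.float64(1.87))
R small (array([ 0.5685, -0.1804]), np.float64(84.8), np.float64(43.67), np.float64(5.91))
L med (array([0.5483, 0.2279]), np.float64(61.1), np.float64(42.1), np.float64(5.27))
L small (array([0.5482, 0.2264]), np.float64(64.3), np.float64(6.5), np.float64(2.26))
shaker [0.702 0.342 0.08 ]
plate [0.762 0.05  0.018]
holder [ 0.742 -0.166  0.125]
mug [ 0.505 -0.429  0.085]
teal [0.693 0.224 0.086]
or [0.459 0.354 0.086]
or2 [0.446 0.257 0.086]
or3 [0.428 0.15  0.086]
[[255.0, 260.0], [376.0, 261.0], [366.0, 293.0], [264.0, 293.0], [266.0, 125.0], [367.0, 126.0], [360.0, 172.0], [272.0, 171.0]]
pre t 1.7 shift [-0.3  -0.07  0.02] w [ 0.001 -0.001  0.004] mm 3 deg 0.3
[  1.6  33.8 -23.2 104.7  54.2  77.8 -53.5] [ 0.58  -0.096  0.149] [ 0.42429426 -1.1221556   0.7957369 ]
```

View pics/w1.png

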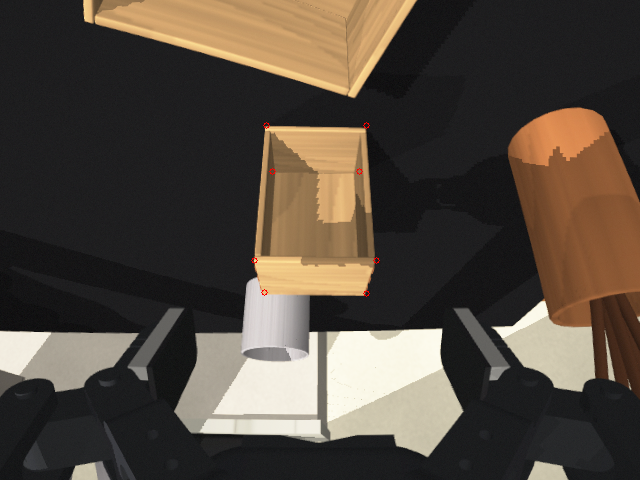

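The wrist view shows the medium box at (255-376,125-293). The predicted corners match to 1–2 px, and the box is centred between the fingers. Advancing 12.5 cm, then closing.

>>> jog_arm(plan=[[-0.3,-0.1,4,0,0,0,0],[-0.3,-0.1,8,0,0,0,0],[-0.3,-0.1,11,0,0,0,0],[-0.3,-0.1,12.5,0,0,0,0],[-0.3,-0.1,12.5,0,0,0,0]])

```text
clock: 2.33
tcp_pos: [0.5706, -0.1872, 0.0624]
tool_rot: [-179.7, 45.0, 85.8]
contact_force: [0.1, 0.0, 0.2]
gripper_width: 1.003
```

>>> jog_arm(plan=[[0,0,0,0,0,0,40],[0,0,0,0,0,0,80],[0,0,0,0,0,0,120],[0,0,0,0,0,0,120],[0,0,0,0,0,0,120]])

```text
clock: 2.95
tcp_pos: [0.5718, -0.1861, 0.0636]
tool_rot: [-179.9, 45.0, 85.8]
contact_force: [0.6, 3.7, 5.8]
gripper_width: 0.773
```

```bash
python3 - <<'E'
from h import *
d=cams.get_image("wrist");save(d,"w2")
p,r,s=cur();print(p,s["tool_rot"],s["gripper_width"],s["contact_force"])
E
```

```text
[ 0.57175061 -0.186098    0.06353608] [-179.89164286   44.9926605    85.76701954] 0.7777382346075615 [-0.30767492  3.25692333  6.07211904]
```

View pics/w2.png

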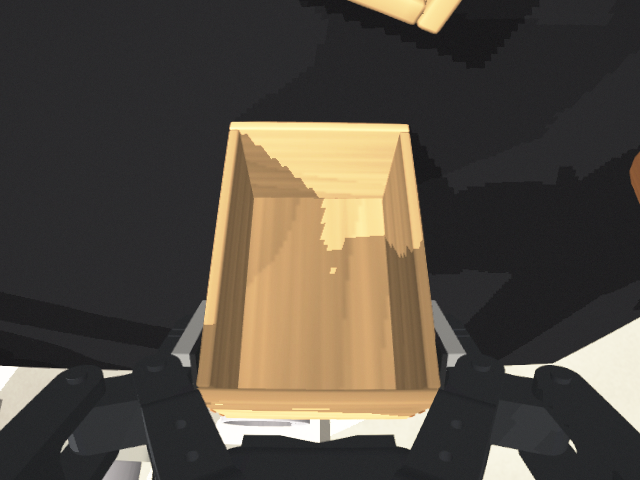

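Grip is firm: opening is 66 mm and the wrist view shows both pads on the side walls at (190,330) and (450,330). Next is to lift, then turn 90° about the jaw axis.

```bash
cat > flip.py <<'E'
from h import *
# tool->box transform recorded at grasp
def rec(fn,phi,xy,L):
    p,r,s=cur(); ph=np.radians(phi); z=np.array([np.cos(ph),np.sin(ph),0]); x=np.array([0,0,-1.]); y=np.cross(z,x)
    B=np.c_[x,y,z]
    np.savez(fn,Rtb=r.T@B,ptb=r.T@(xy-p))
def origin_from_center(c,phi,L,h): # standing: origin = floor outer face centre
    ph=np.radians(phi); return np.array([c[0]-h/2*np.cos(ph),c[1]-h/2*np.sin(ph),L/2])
def tcp_for(fn,yaw,O):
    d=np.load(fn); B=Ro.from_euler("z",yaw,degrees=True).as_matrix()
    R=B@d["Rtb"].T; return np.array(O)-R@d["ptb"],R
def boxnow(fn):
    d=np.load(fn);p,r,s=cur();return p+r@d["ptb"],r@d["Rtb"]
E
python3 - <<'E'
from flip import *
rec("med.npz",85.5,origin_from_center((.5723,-.1784),85.5,.099,.051),.099)
print(boxnow("med.npz"))
p,r,s=cur(); go(p+[0,0,.08],r,"lift")
P,R=tcp_for("med.npz",85.5,[.52,-.19,.07]); print(P,R.round(2)); go(P,R,"flip")
E
```

```text
(array([ 0.57029929, -0.20382139,  0.0495    ]), array([[ 1.38828045e-17, -9.96917334e-01,  7.84590957e-02],
       [ 6.34047855e-17,  7.84590957e-02,  9.96917334e-01],
       [-1.00000000e+00,  1.34800000e-17, -7.69724208e-17]]))
lift t 3.0 shift [-5.66 -0.01 -5.66] w [0. 0. 0.] mm 80 deg 0.0
[ 0.51895485 -0.20399722  0.08778263] [[ 0.05  1.    0.06]
 [ 0.71 -0.08  0.7 ]
 [ 0.71  0.   -0.71]]
flip t 3.0 shift [-3.25 -5.13 -0.17] w [-0.005  1.571  0.002] mm 61 deg 90.0
```

>>> jog_arm(plan=[[-0.8,0,-0.8,0,0,0,120],[-2.5,0,-2.5,0,0,0,120],[-4.5,0,-4.5,0,0,0,120],[-5.7,0,-5.7,0,0,0,120]])

```text
clock: 3.5
tcp_pos: [0.5721, -0.186, 0.1457]
tool_rot: [180.0, 45.0, 85.7]
contact_force: [-0.8, 0.5, -1.1]
gripper_width: 0.775
```

```bash
python3 - <<'E'
from flip import *
print(boxnow("med.npz")[0])
P,R=tcp_for("med.npz",85.5,[.52,-.19,.10]); go(P,R,"flip")
E
```

```text
[ 0.57066122 -0.20375693  0.13165847]
flip t 3.5 shift [ 0.42 -5.16  3.52] w [-0.003  1.57   0.002] mm 63 deg 90.0
```

>>> jog_arm(plan=[[0,-0.8,0.5,0,0.157,0,120],[0.1,-1.6,1.0,0,0.314,0,120],[0.2,-2.4,1.5,0,0.471,0,120],[0.3,-3.2,2.1,0,0.628,0,120],[0.4,-4.0,2.7,0,0.785,0,120]])

```text
clock: 4.12
tcp_pos: [0.5307, -0.1993, 0.1245]
tool_rot: [179.9, -0.2, 85.7]
contact_force: [-0.6, -0.3, -1.8]
gripper_width: 0.777
```

```bash
python3 - <<'E'
from flip import *
print(boxnow("med.npz")[0],cur()[2]["qpos"].round(1))
P,R=tcp_for("med.npz",85.5,[.52,-.19,.08]); go(P,R,"flip")
E
```

```text
[ 0.53042226 -0.20188437  0.1019795 ] [ 43.7  27.9 -35.7 107.4  20.3  51.1  -6.1]
flip t 4.12 shift [-0.56 -1.14  2.67] w [-0.003  0.781  0.002] mm 30 deg 44.8
```

>>> jog_arm(plan=[[-0.1,-0.2,0.3,0,0.16,0,120],[-0.2,-0.4,0.6,0,0.32,0,120],[-0.3,-0.7,1.0,0,0.48,0,120],[-0.4,-0.9,1.3,0,0.64,0,120],[-0.5,-1.1,1.6,0,0.78,0,120]])

```text
clock: 4.75
tcp_pos: [0.5188, -0.2051, 0.108]
tool_rot: [179.9, -45.1, 85.7]
contact_force: [0.1, 0.9, -1.1]
gripper_width: 0.778
```

```bash
python3 - <<'E'
from flip import *
print(boxnow("med.npz"),cur()[2]["qpos"].round(1))
P,R=tcp_for("med.npz",85.5,[.52,-.19,.001]); go(P,R,"flip")
for n in("side","top"):
    d=cams.get_image(n);save(d,n+"2")
E
```

```text
(array([ 0.51984723, -0.19104523,  0.09028074]), array([[ 0.07794519, -0.99695662,  0.00143119],
       [ 0.99695514,  0.0779417 , -0.00235365],
       [ 0.00223494,  0.00161029,  0.99999621]])) [ 69.1  49.3 -50.1  97.9  -6.7  64.2  24.6]
flip t 4.75 shift [-6.25 -0.01  6.37] w [-0.001 -0.002 -0.001] mm 89 deg 0.2
```

View pics/side2.png

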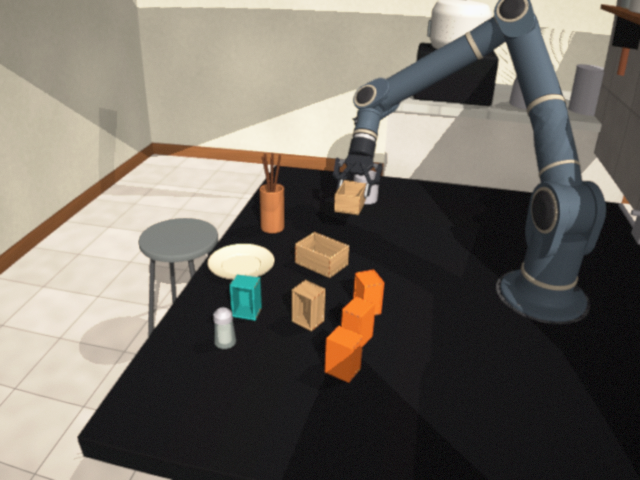

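The side view shows the medium box held level, mouth up, at about (350,197). Lowering it to the ledge.

>>> jog_arm(plan=[[-1.5,0,1.5,0,0,0,120],[-3.2,0,3.2,0,0,0,120],[-4.7,0,4.8,0,0,0,120],[-5.6,0,5.7,0,0,0,120],[-5.6,0,5.7,0,0,0,120]])

```text
clock: 5.48
tcp_pos: [0.5165, -0.2063, 0.0232]
tool_rot: [-179.6, -45.1, 85.0]
contact_force: [0.9, -0.1, -0.7]
gripper_width: 0.777
```

```bash
python3 - <<'E'
from flip import *
print(boxnow("med.npz")[0],cur()[2]["contact_force"])
P,R=tcp_for("med.npz",85.5,[.52,-.19,.0]); go(P,R,"dn")
E
```

```text
[ 0.51748424 -0.19221682  0.0054886 ] [ 0.86825756 -0.12834113 -0.66099968]
dn t 5.47 shift [-0.21  0.23  0.56] w [-0.003 -0.002 -0.009] mm 6 deg 0.6
```

>>> jog_arm(plan=[[-0.15,0.1,0.2,0,0,0,120],[-0.3,0.1,0.4,0,0,0,120],[-0.35,0.1,0.45,0,0,0,120],[-0.35,0.1,0.45,0,0,0,120]])

```text
clock: 5.98
tcp_pos: [0.5176, -0.2057, 0.0177]
tool_rot: [-179.6, -45.1, 85.0]
contact_force: [-0.5, -0.0, -1.0]
gripper_width: 0.78
```

```bash
python3 - <<'E'
from flip import *
print(boxnow("med.npz")[0],cur()[2]["contact_force"])
P,R=tcp_for("med.npz",85.5,[.52,-.19,.0]); go(P,R,"dn")
E
```

```text
[ 5.18588520e-01 -1.91688385e-01 -1.24840088e-05] [-0.50262192 -0.04834028 -0.96807882]
dn t 5.97 shift [0.13 0.12 0.13] w [-0.003 -0.002 -0.009] mm 2 deg 0.5
```

>>> jog_arm(plan=[[-0.07,0,0.07,0,0,0,120],[-0.14,0,0.14,0,0,0,120],[-0.14,0,0.14,0,0,0,120]])

```text
clock: 6.35
tcp_pos: [0.5177, -0.2057, 0.0176]
tool_rot: [-179.6, -45.2, 85.1]
contact_force: [-4.1, -1.5, 8.5]
gripper_width: 0.777
```

>>> jog_arm(plan=[[0,0,0,0,0,0,40],[0,0,0,0,0,0,20],[0,0,0,0,0,0,0],[0,0,-4,0,0,0,0],[0,0,-10,0,0,0,0]])

```text
clock: 6.98
tcp_pos: [0.5114, -0.2752, 0.0879]
tool_rot: [-179.4, -45.3, 85.1]
contact_force: [0.5, -0.2, 0.4]
gripper_width: 0.999
```

```bash
python3 - <<'E'
from flip import *
print(cur()[0],cur()[2]["qpos"].round(1))
R=frame([0,0,-1],[np.sin(np.radians(85)),-np.cos(np.radians(85)),0])
go([.518,-.191,.17],R,"up")
E
```

```text
[ 0.51140836 -0.27518445  0.08790674] [ 70.7  52.8 -47.3  91.7  -4.2  69.7  27.5]
up t 6.97 shift [11.77 -0.05  0.24] w [-0.011 -0.791  0.006] mm 118 deg 45.3
```

>>> jog_arm(plan=[[3,0,-2,-0.01,-0.16,0,0],[6,0,-1.5,-0.01,-0.32,0,0],[9,0,-1,-0.01,-0.48,0,0],[11.8,0,0.2,-0.01,-0.64,0,0],[11.8,0,0.2,-0.01,-0.79,0.01,0]])

```text
clock: 7.6
tcp_pos: [0.5195, -0.1879, 0.1726]
tool_rot: [179.9, 0.2, 85.1]
contact_force: [-0.1, 0.5, -1.8]
gripper_width: 1.0
```

```bash
python3 - <<'E'
from flip import *
print(cur()[0],cur()[2]["tool_rot"])
for n in("wrist","top","side"):
    d=cams.get_image(n);save(d,n+"3");np.save("pics/"+n+"3.npy",d,allow_pickle=True)
import io,contextlib
with contextlib.redirect_stdout(io.StringIO()):
    import fit0 as f
d=np.load("pics/wrist3.npy",allow_pickle=True).item()
C=f.corners(.5186,-.1917,np.radians(85),.099,.067,.051);print(proj(d,C).round(0).tolist())
im=d["pixels"][:,:,::-1].copy()
for q in proj(d,C):cv2.circle(im,tuple(int(v) for v in np.clip(q,-5000,5000)),3,(0,0,255),1)
cv2.imwrite("pics/wrist3o.png",im)
E
```

```text
[ 0.51947735 -0.187871    0.17261873] [179.91297211   0.2024762   85.1026697 ]
[[265.0, 153.0], [373.0, 153.0], [367.0, 299.0], [270.0, 299.0], [273.0, 145.0], [364.0, 146.0], [360.0, 271.0], [276.0, 271.0]]
```

View pics/wrist3o.png

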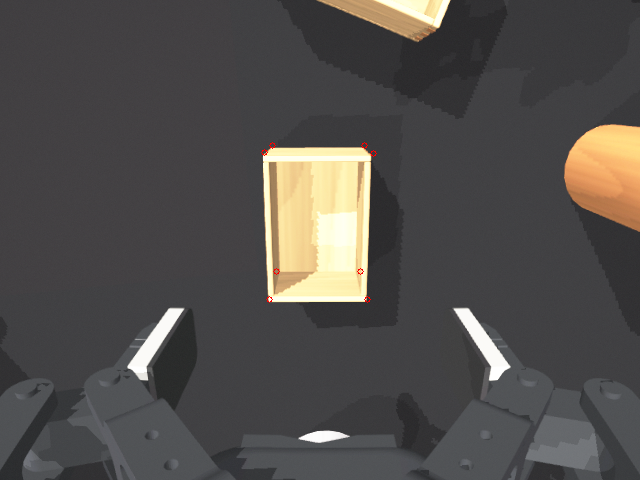

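View pics/top3.png

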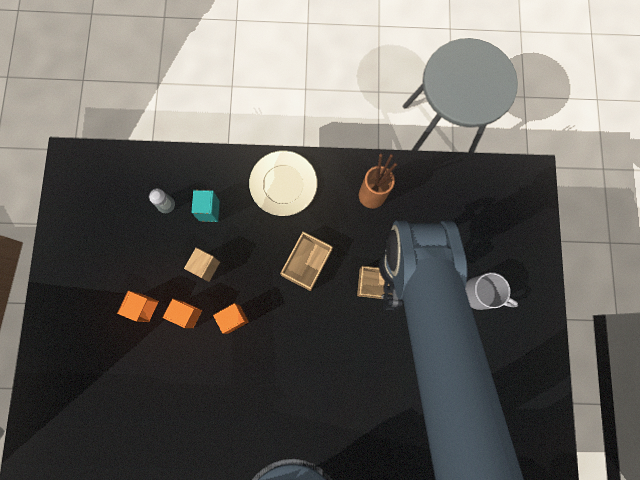

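The medium box stands flat, mouth up, with rim corners at (264,154) to (368,301), about 1 mm from prediction. Before regrasping, I'll hover over the large box to measure it closely.

```bash
python3 - <<'E'
from flip import *
R=frame([0,0,-1],[np.sin(np.radians(154)),-np.cos(np.radians(154)),0])
go([.566,-.016,.20],R,"hover")
print(cur()[2]["qpos"].round(1))
E
```

```text
hover t 7.75 shift [17.58  3.22 -2.86] w [-0.    -0.003 -1.201] mm 181 deg 68.8
[ 45.8  23.8 -38.6 106.7  17.6  55.7  -5.4]
```

>>> jog_arm(plan=[[4,0.8,-2.8,0,0,-0.18,0],[8,1.6,-2.8,0,0,-0.36,0],[12,2.4,-2.8,0,0,-0.54,0],[16,3,-2.8,0,0,-0.72,0],[17.6,3.2,-2.8,0,0,-0.9,0]])

```text
clock: 8.38
tcp_pos: [0.5661, -0.0158, 0.1985]
tool_rot: [179.9, -0.4, 137.0]
contact_force: [0.3, -0.3, -0.6]
gripper_width: 0.998
```

>>> jog_arm(plan=[[0,0,0,0,0,-0.18,0],[0,0,0,0,0,-0.3,0],[0,0,0,0,0,-0.3,0]])

```text
clock: 8.75
tcp_pos: [0.5661, -0.0188, 0.1972]
tool_rot: [179.7, -0.6, 153.8]
contact_force: [-0.4, -0.1, 0.1]
gripper_width: 0.998
```

```bash
python3 - <<'E'
from flip import *
print(cur()[0],cur()[2]["tool_rot"],cur()[2]["qpos"].round(1))
d=cams.get_image("wrist");save(d,"wrist4");np.save("pics/wrist4.npy",d,allow_pickle=True)
import io,contextlib
with contextlib.redirect_stdout(io.StringIO()):
    import fit0 as f
C=f.corners(.566,-.0162,np.radians(154),.112,.08,.056);print(proj(d,C).round(0).tolist())
im=d["pixels"][:,:,::-1].copy()
for q in proj(d,C):cv2.circle(im,tuple(int(v) for v in np.clip(q,-5000,5000)),3,(0,0,255),1)
cv2.imwrite("pics/wrist4o.png",im)
E
```

```text
[ 0.56611478 -0.01875222  0.19717755] [179.69120763  -0.57539608 153.83663764] [ 39.6  29.4 -56.7 102.6  26.6  63.2  37.6]
[[261.0, 137.0], [382.0, 137.0], [376.0, 294.0], [267.0, 294.0], [270.0, 133.0], [372.0, 133.0], [368.0, 267.0], [274.0, 267.0]]
```

View pics/wrist4o.png

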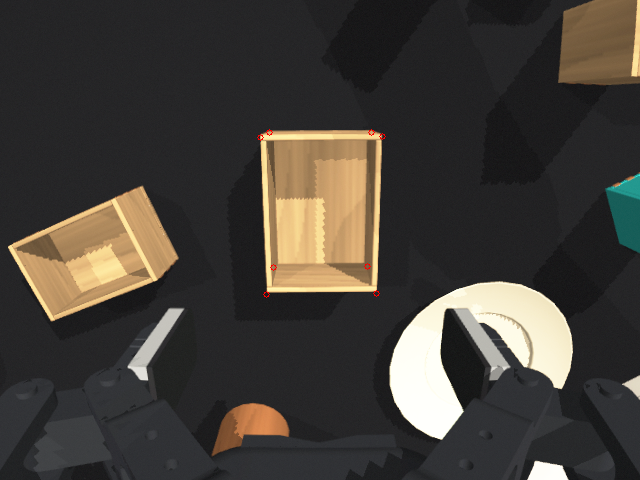

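```bash
python3 - <<'E'
from h import *
d=np.load("pics/wrist4.npy",allow_pickle=True).item()
im=cv2.resize(d["pixels"][120:310,240:400],(0,0),fx=3.1,fy=3.1,interpolation=cv2.INTER_CUBIC)
cv2.imwrite("pics/w4z.png",im[:,:,::-1])
E
```

```text
(no output)
```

View pics/w4z.png

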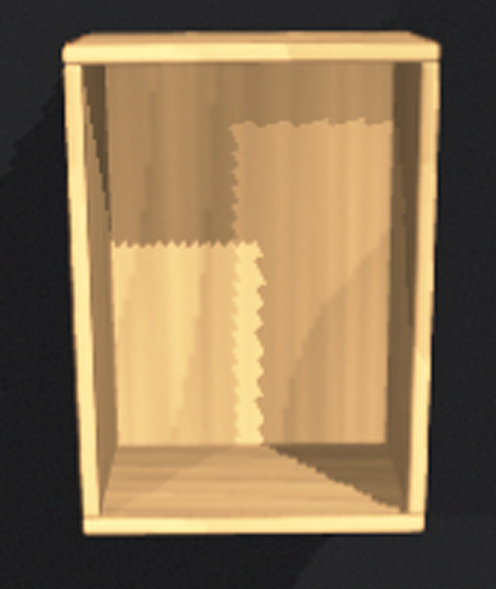

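```bash
python3 - <<'E'
from h import *
d=np.load("pics/wrist4.npy",allow_pickle=True).item()
q=np.array([(63,46),(441,44),(425,531),(84,535)])/3.1+[240,120]-.34
P=unproj(d,q,.056);print(P.round(4),P.mean(0).round(4))
e=[np.linalg.norm(P[i]-P[i-1]).round(4) for i in range(4)];print(e)
for a,b in((3,0),(2,1)):
    v=P[b]-P[a];print(np.degrees(np.arctan2(v[1],v[0])))
for a,b in((1,0),(2,3)):
    v=P[b]-P[a];print(np.degrees(np.arctan2(v[1],v[0])))
p,r,s=cur();print("in tool",r.T@(P.mean(0)-p))
# medium on table from wrist3
d=np.load("pics/wrist3.npy",allow_pickle=True).item()
P=unproj(d,[(264,155),(371,154.5),(367.5,301),(269,301)],.051);print(P.round(4),P.mean(0).round(4))
print([np.linalg.norm(P[i]-P[i-1]).round(4) for i in range(4)])
v=P[0]-P[3];print(np.degrees(np.arctan2(v[1],v[0])))
v=P[1]-P[2];print(np.degrees(np.arctan2(v[1],v[0])))
E
```

```text
[[ 0.4964 -0.0272  0.056 ]
 [ 0.5313  0.0449  0.056 ]
 [ 0.632  -0.0036  0.056 ]
 [ 0.5975 -0.076   0.056 ]] [ 0.5643 -0.0155  0.056 ]
[np.float64(0.1122), np.float64(0.0802), np.float64(0.1118), np.float64(0.0802)]
154.27263159725752
154.26992850168523
-115.81789350901171
-115.51624639539702
in tool [0.00158434 0.00106334 0.14146433]
[[ 0.489  -0.1407  0.051 ]
 [ 0.5549 -0.146   0.051 ]
 [ 0.5477 -0.2451  0.051 ]
 [ 0.4804 -0.2394  0.051 ]] [ 0.518  -0.1928  0.051 ]
[np.float64(0.0991), np.float64(0.0661), np.float64(0.0994), np.float64(0.0675)]
84.99881567998142
85.83691073600019
```

Large box: centre (0.5643,-0.0155), yaw 154.3°; the fitted sides come out at 112 and 80 mm, which matches. Going back to the medium box for a shallow vertical grip.

```bash
cat > yv.py <<'E'
from flip import *
import sys
def V(yaw): 
    a=np.radians(yaw); return frame([0,0,-1],[np.sin(a),-np.cos(a),0])
def g(x,y,z,yaw):
    go([x,y,z],V(yaw)); s=cur()[2];print(s["tcp_pos"].round(4),s["tool_rot"].round(2),s["contact_force"].round(1),s["gripper_width"])
if __name__=="__main__": g(*map(float,sys.argv[1:]))
E
python3 yv.py .518 -.1927 .12 85.3
```

```text
t 8.8 shift [ -3.44 -17.81   7.62] w [-1.000e-03 -1.100e-02  1.196e+00] mm 197 deg 68.5
[ 0.5661 -0.0183  0.1974] [179.71  -0.53 153.83] [-0.9  0.5 -0.3] 0.9965779624287725
```

>>> jog_arm(plan=[[-0.7,-4,1,0,0,0.18,0],[-1.4,-8,3,0,0,0.36,0],[-2.1,-12,5,0,0,0.54,0],[-2.8,-16,7,0,0,0.72,0],[-3.4,-17.8,7.6,0,-0.01,0.9,0]])

```text
clock: 9.43
tcp_pos: [0.5153, -0.1966, 0.1183]
tool_rot: [-179.8, -0.1, 101.5]
contact_force: [0.7, 1.0, 0.6]
gripper_width: 0.999
```

>>> jog_arm(plan=[[0,0,0,0,0,0.18,0],[0,0,0,0,0,0.29,0],[0,0,0,0,0,0.29,0]])

```text
clock: 9.8
tcp_pos: [0.5151, -0.1976, 0.1182]
tool_rot: [-179.8, -0.1, 84.8]
contact_force: [-0.9, 0.6, 0.7]
gripper_width: 1.003
```

```bash
python3 yv.py .518 -.1927 .0355 85.3
```

```text
t 9.8 shift [0.5  0.28 8.27] w [-0.004 -0.001 -0.01 ] mm 83 deg 0.6
[ 0.5151 -0.1976  0.1182] [-1.7977e+02 -7.0000e-02  8.4750e+01] [-0.9  0.6  0.7] 1.002855588118592
```

>>> jog_arm(plan=[[0.5,0.3,2,0,0,-0.01,0],[0.5,0.3,4.5,0,0,-0.01,0],[0.5,0.3,7,0,0,-0.01,0],[0.5,0.3,8.3,0,0,-0.01,0],[0.5,0.3,8.3,0,0,-0.01,0]])

```text
clock: 10.42
tcp_pos: [0.5175, -0.1922, 0.0338]
tool_rot: [-179.6, -0.1, 85.4]
contact_force: [-0.2, 0.3, 0.2]
gripper_width: 0.999
```

```bash
python3 yv.py .518 -.1927 .0355 85.3
```

```text
t 10.43 shift [-0.04  0.05 -0.17] w [-0.006 -0.002  0.001] mm 2 deg 0.4
[ 0.5175 -0.1922  0.0338] [-1.7964e+02 -1.4000e-01  8.5370e+01] [-0.2  0.3  0.2] 0.999314520351687
```

>>> jog_arm(plan=[[0,0,-0.15,-0.006,0,0,30],[0,0,-0.15,-0.006,0,0,60],[0,0,-0.15,-0.006,0,0,120],[0,0,-0.15,-0.006,0,0,120],[0,0,-0.15,-0.006,0,0,120]])

```text
clock: 11.05
tcp_pos: [0.5181, -0.1923, 0.0368]
tool_rot: [179.9, -0.1, 85.4]
contact_force: [-1.7, 0.6, 5.3]
gripper_width: 0.764
```

```bash
python3 - <<'E'
from yv import *
p,r,s=cur();print(p,s["tool_rot"],s["contact_force"],s["gripper_width"])
d=cams.get_image("wrist");save(d,"w5")
E
```

```text
[ 0.51806639 -0.19227777  0.03677995] [ 1.79931215e+02 -9.38859532e-02  8.53741782e+01] [-1.68996388  0.55867157  5.27903137] 0.7640314574919184
```

View pics/w5.png

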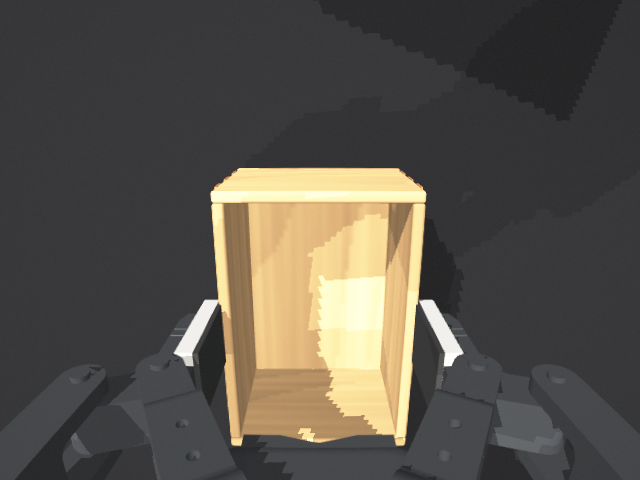

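Pads are on both long walls near the rim, with the box squarely between them. Lifting and carrying over the large box.

>>> jog_arm(plan=[[0,0,-0.5,0,0,0,120],[0,0,-2.5,0,0,0,120],[0,0,-5.5,0,0,0,120],[0,0,-8.5,0,0,0,120],[0,0,-10,0,0,0,120]])

```text
clock: 11.72
tcp_pos: [0.519, -0.1927, 0.1395]
tool_rot: [179.7, -0.0, 85.4]
contact_force: [0.1, 0.6, -0.8]
gripper_width: 0.763
```

```bash
python3 yv.py .5639 -.0153 .135 154.3
```

```text
t 11.72 shift [18.04  3.04  0.48] w [ 0.005  0.003 -1.203] mm 183 deg 68.9
[ 0.519  -0.1927  0.1395] [ 1.7972e+02 -2.0000e-02  8.5370e+01] [ 0.1  0.6 -0.8] 0.7632961179420272
```

>>> jog_arm(plan=[[3,0.5,0,0,0,-0.17,120],[7,1.1,0,0,0,-0.34,120],[11,1.8,0,0,0,-0.51,120],[15,2.5,0.2,0,0,-0.68,120],[18,3,0.4,0,0,-0.85,120]])

```text
clock: 12.35
tcp_pos: [0.5635, -0.0138, 0.1362]
tool_rot: [179.8, 0.2, 134.5]
contact_force: [-0.9, 0.1, -1.4]
gripper_width: 0.761
```

>>> jog_arm(plan=[[0,0,0,0,0,-0.16,120],[0,0,0,0,0,-0.3,120],[0,0,0,0,0,-0.35,120],[0,0,0,0,0,-0.35,120]])

```text
clock: 12.85
tcp_pos: [0.5633, -0.014, 0.1361]
tool_rot: [179.9, 0.2, 154.5]
contact_force: [-0.1, -0.8, -1.0]
gripper_width: 0.76
```

```bash
python3 yv.py .5639 -.0153 .12 154.3; python3 - <<'E'
from h import *
d=cams.get_image("wrist");save(d,"w6");np.save("pics/w6.npy",d,allow_pickle=True)
d=cams.get_image("side");cv2.imwrite("pics/s6.png",cv2.resize(d["pixels"][160:320,230:430],(800,640))[:600,:,::-1])
E
```

```text
t 12.85 shift [-0.1  -0.09  1.61] w [0.002 0.004 0.003] mm 16 deg 0.3
[ 0.5633 -0.014   0.1361] [179.87   0.23 154.48] [-0.1 -0.8 -1. ] 0.7602953821504423
```

View pics/w6.png

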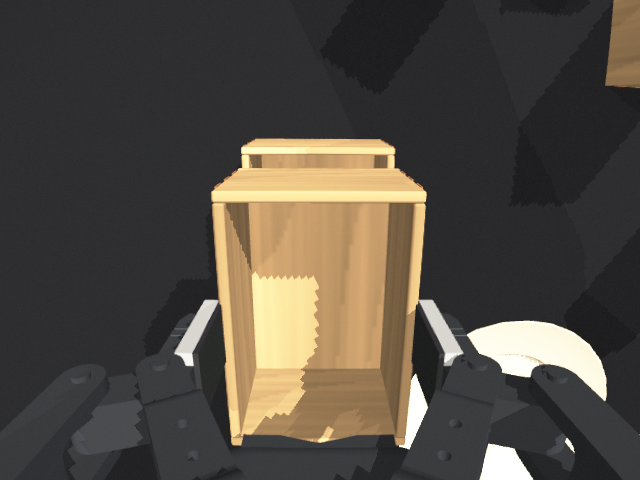

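View pics/s6.png

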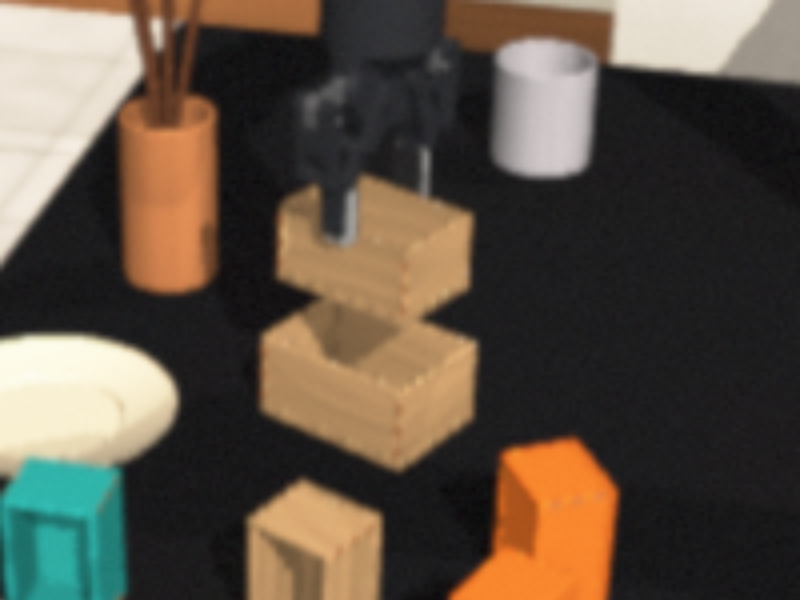

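Medium sits level over the large box with both far rims centred at column 318. Lowering to just above the rim.

>>> jog_arm(plan=[[-0.1,-0.1,1.2,0,0.004,0.003,120],[-0.1,-0.1,2.4,0,0.004,0.003,120],[-0.1,-0.1,3.2,0,0.004,0.003,120],[-0.1,-0.1,3.2,0,0.004,0.003,120]])

```text
clock: 13.45
tcp_pos: [0.5634, -0.0153, 0.1032]
tool_rot: [179.9, -0.1, 154.3]
contact_force: [0.3, -0.4, -0.7]
gripper_width: 0.76
```

```bash
python3 yv.py .5639 -.0153 .09 154.3; python3 - <<'E'
from h import *
d=cams.get_image("wrist");save(d,"w7")
d=cams.get_image("side");cv2.imwrite("pics/s7.png",cv2.resize(d["pixels"][190:290,270:395],(750,600),interpolation=cv2.INTER_CUBIC)[:,:,::-1])
E
```

```text
t 13.45 shift [-0.05  0.02  1.32] w [ 0.002 -0.001  0.   ] mm 13 deg 0.1
[ 0.5634 -0.0153  0.1032] [ 1.7991e+02 -8.0000e-02  1.5431e+02] [ 0.3 -0.4 -0.7] 0.7600731087915656
```

View pics/w7.png

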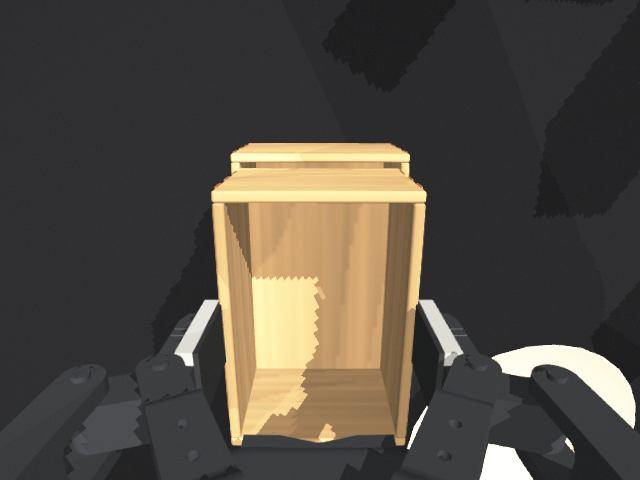

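View pics/s7.png

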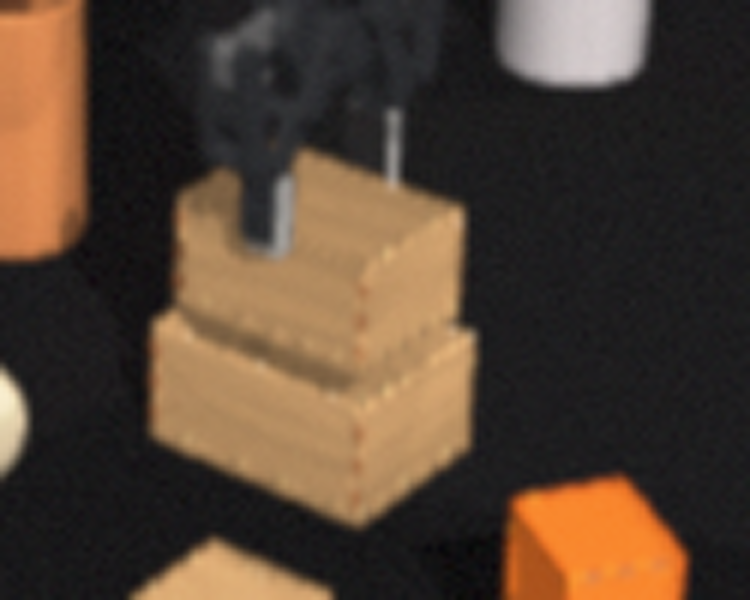

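Aligned. Lowering slowly through the rim while watching the force.

>>> jog_arm(plan=[[0,0,0.5,0,0,0,120],[0,0,1.0,0,0,0,120],[0,0,1.4,0,0,0,120],[0,0,1.8,0,0,0,120],[0,0,2.0,0,0,0,120]])

```text
clock: 14.18
tcp_pos: [0.564, -0.0151, 0.0839]
tool_rot: [179.9, -0.0, 154.3]
contact_force: [-0.1, 0.7, -0.7]
gripper_width: 0.761
```

>>> jog_arm(plan=[[0,0,0.6,0,0,0,120],[0,0,1.2,0,0,0,120],[0,0,1.8,0,0,0,120],[0,0,2.4,0,0,0,120],[0,0,2.7,0,0,0,120]])

```text
clock: 14.8
tcp_pos: [0.5639, -0.015, 0.0563]
tool_rot: [179.9, -0.0, 154.3]
contact_force: [0.3, -0.3, -0.9]
gripper_width: 0.76
```

```bash
python3 - <<'E'
from h import *
print(cur()[0],cur()[2]["contact_force"])
d=cams.get_image("side");cv2.imwrite("pics/s8.png",cv2.resize(d["pixels"][190:290,270:395],(750,600),interpolation=cv2.INTER_CUBIC)[:,:,::-1])
E
```

```text
[ 0.5638742  -0.0150142   0.05633848] [ 0.32660515 -0.25763732 -0.91619666]
```

View pics/s8.png

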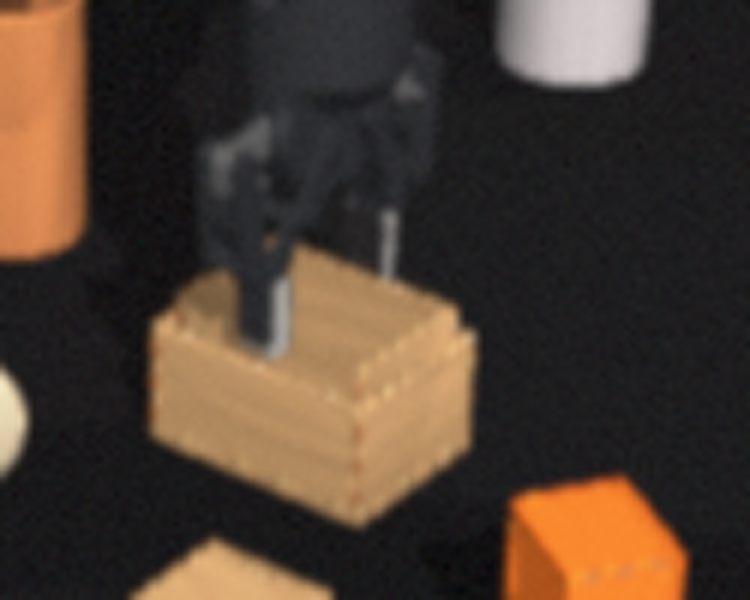

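>>> jog_arm(plan=[[0,0,0.1,0,0,0,120],[0,0,0.2,0,0,0,120],[0,0,0.3,0,0,0,120]])

```text
clock: 15.22
tcp_pos: [0.5639, -0.015, 0.0532]
tool_rot: [179.9, -0.0, 154.3]
contact_force: [-0.1, -0.2, -0.7]
gripper_width: 0.761
```

>>> jog_arm(plan=[[0,0,0.1,0,0,0,120],[0,0,0.2,0,0,0,120]])

```text
clock: 15.48
tcp_pos: [0.5639, -0.0151, 0.0512]
tool_rot: [179.9, -0.0, 154.3]
contact_force: [1.0, -0.2, -0.2]
gripper_width: 0.761
```

>>> jog_arm(plan=[[0,0,0.1,0,0,0,120],[0,0,0.15,0,0,0,120]])

```text
clock: 15.72
tcp_pos: [0.5639, -0.015, 0.05]
tool_rot: [179.9, -0.0, 154.3]
contact_force: [-1.9, -0.8, 3.6]
gripper_width: 0.761
```

>>> jog_arm(plan=[[0,0,0.1,0,0,0,120],[0,0,0.15,0,0,0,120]])

```text
clock: 15.98
tcp_pos: [0.564, -0.015, 0.0498]
tool_rot: [180.0, 0.0, 154.3]
contact_force: [-5.1, -1.3, 13.5]
gripper_width: 0.761
```

Tips touch the large rim at TCP z 0.050. Backing off 1 mm and releasing; the box is already about 42 mm deep in the cavity.

>>> jog_arm(plan=[[0,0,-0.15,0,0,0,120],[0,0,-0.15,0,0,0,50],[0,0,-0.15,0,0,0,20],[0,0,-0.15,0,0,0,0],[0,0,-0.15,0,0,0,0]])

```text
clock: 16.6
tcp_pos: [0.5639, -0.015, 0.0512]
tool_rot: [180.0, 0.0, 154.3]
contact_force: [0.2, -0.8, -0.1]
gripper_width: 1.0
```

>>> jog_arm(plan=[[0,0,-2,0,0,0,0],[0,0,-6,0,0,0,0],[0,0,-11,0,0,0,0],[0,0,-15,0,0,0,0]])

```text
clock: 17.1
tcp_pos: [0.5643, -0.0145, 0.2046]
tool_rot: [179.9, 0.1, 154.3]
contact_force: [0.7, -0.6, -1.1]
gripper_width: 1.0
```

```bash
python3 - <<'E'
from h import *
print(cur()[0],cur()[2]["tool_rot"],cur()[2]["contact_force"],cur()[2]["qpos"].round(1))
d=cams.get_image("wrist");np.save("pics/w9.npy",d,allow_pickle=True)
im=cv2.resize(d["pixels"][100:340,200:440],(600,600),interpolation=cv2.INTER_CUBIC)
cv2.imwrite("pics/w9.png",im[:,:,::-1])
d=cams.get_image("side");cv2.imwrite("pics/s9.png",cv2.resize(d["pixels"][190:290,270:395],(750,600),interpolation=cv2.INTER_CUBIC)[:,:,::-1])
E
```

```text
[ 0.56433601 -0.0144757   0.20460061] [1.79911967e+02 1.30726127e-01 1.54338049e+02] [ 0.72790562 -0.63249859 -1.08726199] [ 40.   28.7 -57.8 102.7  27.1  63.6  37.2]
```

View pics/w9.png

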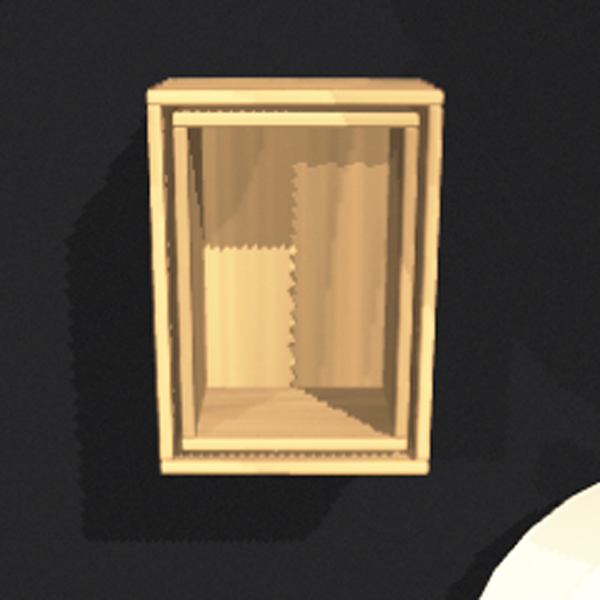

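View pics/s9.png

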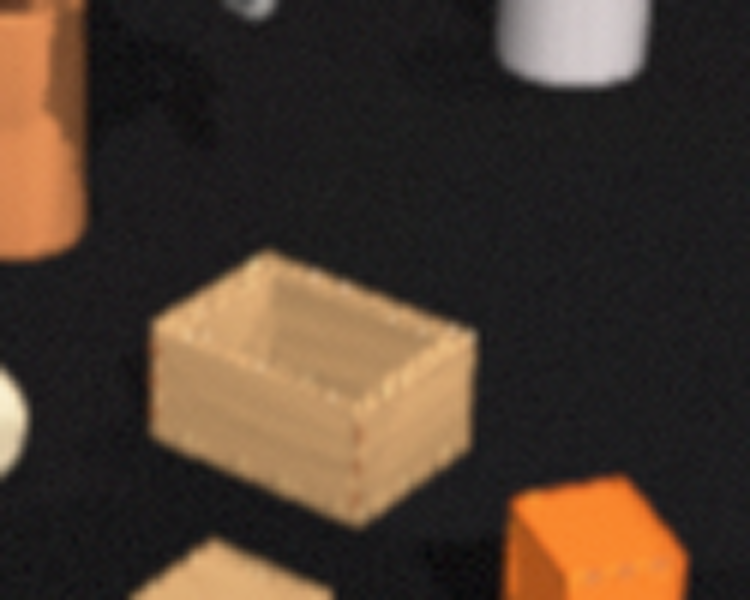

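Medium is home: its rim sits just inside and level with the large rim, with an even gap all round (about (173–419,112–447) in the crop). Next is the small box.

```bash
cat > ps.py <<'E'
from flip import *
R,m=tilt(64.3,45)
G=np.array([.5482,.2264,.068])+.008*m
if __name__=="__main__":
    d=np.load("pics/w9.npy",allow_pickle=True).item()
    P=unproj(d,np.array([(173,112),(419,112),(407,447),(184,447)])/2.5+[200,100]-.3,.055)
    print("med",P.mean(0).round(4),[np.linalg.norm(P[i]-P[i-1]).round(4) for i in range(4)]); v=P[0]-P[3];w=P[1]-P[2];print(np.degrees(np.arctan2(v[1],v[0])),np.degrees(np.arctan2(w[1],w[0])))
    P=unproj(d,np.array([(147,92),(444,92),(430,473),(160,474)])/2.5+[200,100]-.3,.056);print("large",P.mean(0).round(4))
    go(G-.10*R[:,2],R,"pre");print(cur()[2]["qpos"].round(1))
E
python3 ps.py
```

```text
med [ 0.5633 -0.0148  0.055 ] [np.float64(0.0981), np.float64(0.0668), np.float64(0.0981), np.float64(0.0663)]
154.418903333385 154.1547822474581
large [ 0.5644 -0.0155  0.056 ]
pre t 17.2 shift [12.15 28.67  6.88] w [ 0.624 -0.61   1.478] mm 319 deg 98.3
[ 40.   28.6 -57.9 102.5  27.1  63.5  37.1]
```

>>> jog_arm(plan=[[2,5,0,0.06,-0.06,0.15,0],[3.5,9,0,0.12,-0.12,0.3,0],[5,12,0,0.19,-0.18,0.44,0],[6.5,15,0.5,0.25,-0.24,0.59,0],[8,19,1,0.31,-0.3,0.74,0]])

```text
clock: 17.82
tcp_pos: [0.5769, 0.1928, 0.1981]
tool_rot: [-170.1, 22.3, 112.8]
contact_force: [1.0, -0.2, -1.4]
gripper_width: 1.0
```

```bash
python3 - <<'E'
from ps import *
go(G-.10*R[:,2],R,"pre");print(cur()[2]["qpos"].round(1),cur()[0])
E
```

```text
pre t 17.82 shift [10.98  4.81  1.1 ] w [ 0.309 -0.307  0.734] mm 120 deg 48.9
[ -6.2  34.1 -38.9  91.7  37.8  82.7 -34.7] [0.57686433 0.19279425 0.19807481]
```

>>> jog_arm(plan=[[2.2,1,0,0.06,-0.06,0.15,0],[4.4,2,0,0.12,-0.12,0.3,0],[6.6,3,0,0.19,-0.18,0.44,0],[9,4,0.5,0.25,-0.24,0.59,0],[11,4.8,1,0.31,-0.31,0.73,0]])

```text
clock: 18.45
tcp_pos: [0.5816, 0.2993, 0.1392]
tool_rot: [-179.9, 45.3, 64.3]
contact_force: [0.5, -0.4, -0.7]
gripper_width: 0.998
```

```bash
python3 - <<'E'
from ps import *
go(G-.10*R[:,2],R,"pre");print(cur()[2]["qpos"].round(1),cur()[0])
d=cams.get_image("wrist");np.save("pics/w10.npy",d,allow_pickle=True)
import io,contextlib
with contextlib.redirect_stdout(io.StringIO()):
    import fit0 as f
C=f.corners(.5482,.2264,np.radians(64.3),.046,.054,.086)
im=d["pixels"][:,:,::-1].copy()
for q in proj(d,C):cv2.circle(im,tuple(int(v) for v in np.clip(q,-5000,5000)),3,(0,0,255),1)
cv2.imwrite("pics/w10.png",im)
E
```

```text
pre t 18.45 shift [-0.07  0.15  0.14] w [-0.001  0.005  0.   ] mm 2 deg 0.3
[-27.1  53.3 -23.7  67.5  30.5 107.7 -78.2] [0.5816483  0.29930344 0.13915303]
```

View pics/w10.png

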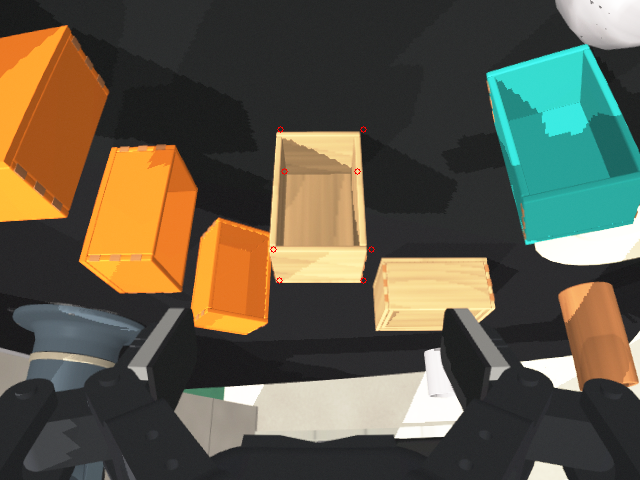

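```bash
python3 - <<'E'
import io,contextlib
with contextlib.redirect_stdout(io.StringIO()):
    import fit0 as f
from h import *
d=np.load("pics/w10.npy",allow_pickle=True).item()
im=cv2.resize(d["pixels"][115:300,255:385],(0,0),fx=3.2,fy=3.2,interpolation=cv2.INTER_CUBIC)
cv2.imwrite("pics/w10z.png",im[:,:,::-1])
o=[(d,np.array([(270,249),(367,249),(275,282),(365,282)]),np.array([(276,132),(360,132)]))]
print(f.fit(o,.046,.054,.086,(.548,.226)))
E
```

```text
(array([0.5455, 0.2257]), np.float64(64.7), np.float64(8.32), np.float64(4.66))
```

View pics/w10z.png

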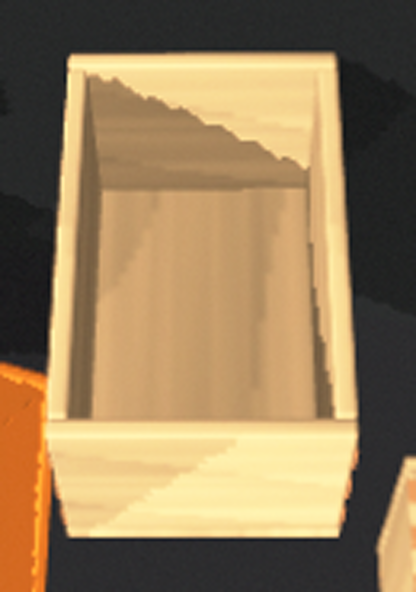

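```bash
python3 - <<'E'
import io,contextlib
with contextlib.redirect_stdout(io.StringIO()):
    import fit0 as f
from flip import *
d=np.load("pics/w10.npy",allow_pickle=True).item()
o=[(d,np.array([(270,246.6),(366.6,246.6),(276.6,282.8),(361.6,282.8)])-.3,np.array([(276.3,131.9),(360.3,131.9)])-.3)]
print(f.fit(o,.046,.054,.086,(.548,.226)))
E
```

```text
(array([0.5455, 0.2259]), np.float64(64.8), np.float64(9.29), np.float64(4.56))
```

>>> jog_arm(plan=[[-0.1,0,0.1,0,0.005,0,0],[-0.1,0,0.1,0,0.005,0,0]])

```text
clock: 18.75
tcp_pos: [0.58, 0.2992, 0.1349]
tool_rot: [-179.7, 45.2, 64.5]
contact_force: [0.8, -0.0, 0.2]
gripper_width: 0.999
```

```bash
python3 - <<'E'
import io,contextlib
with contextlib.redirect_stdout(io.StringIO()):
    import fit0 as f
from h import *
d=cams.get_image("wrist");np.save("pics/w11.npy",d,allow_pickle=True)
im=cv2.resize(d["pixels"][115:300,255:385],(0,0),fx=3.2,fy=3.2,interpolation=cv2.INTER_CUBIC)
C=f.corners(.5482,.2264,np.radians(64.3),.046,.054,.086)
for q in (proj(d,C)-[255,115]+.3)*3.2:cv2.circle(im,tuple(int(v) for v in np.clip(q,-5000,5000)),4,(255,0,0),1)
C=f.corners(.5455,.2259,np.radians(64.8),.046,.054,.086)
for q in (proj(d,C)-[255,115]+.3)*3.2:cv2.circle(im,tuple(int(v) for v in np.clip(q,-5000,5000)),4,(0,0,255),1)
cv2.imwrite("pics/w11z.png",im[:,:,::-1])
print(cur()[0],cur()[2]["tool_rot"])
E
```

```text
[0.58029846 0.29905898 0.13550511] [-179.75311569   45.13797891   64.40272159]
```

View pics/w11z.png

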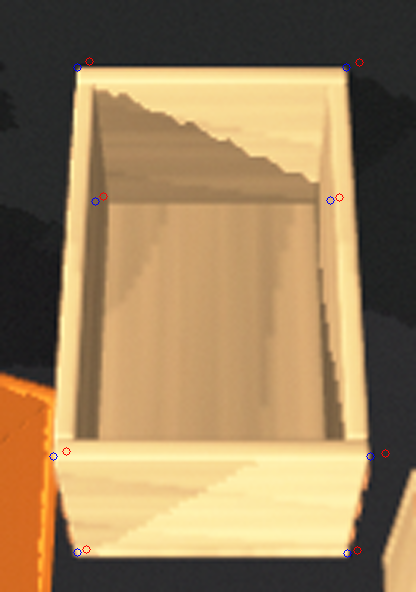

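```bash
python3 - <<'E'
import io,contextlib
with contextlib.redirect_stdout(io.StringIO()):
    import fit0 as f
from flip import *
d=np.load("pics/w11.npy",allow_pickle=True).item()
px=lambda p:np.array(p)/3.2+[255,115]-.3
o=[(d,px([(55,460),(369,460),(79,556),(350,556)]),px([(78,67),(349,67)]))]
print(f.fit(o,.046,.054,.086,(.548,.226)))
E
sed -i 's/tilt(64.3,45)/tilt(64.8,45)/; s/\[.5482,.2264,.068\]/[.5455,.2262,.068]/' ps.py
python3 - <<'E'
from ps import *
go(G+.023*R[:,2],R,"grasp")
E
```

```text
(array([0.5455, 0.2252]), np.float64(65.1), np.float64(1.63), np.float64(1.0))
grasp t 18.8 shift [-0.34  0.07 12.22] w [-0.009  0.002 -0.005] mm 122 deg 0.6
```

```bash
python3 - <<'E'
from ps import *
t=np.load("pics/top0.npy",allow_pickle=True).item()
T=lambda p:np.array(p)/2.5+[100,210]-0.3
print("or2",unproj(t,T([(181,222),(238,247),(217,295),(158,262)]),.086).round(3).tolist(), unproj(t,T([(252,250),(236,296)]),0.).round(3).tolist())
print("or3",unproj(t,T([(339,234),(362,274),(306,300),(283,265)]),.086).round(3).tolist())
l=R[:,1]
for s in(-57,57):print((G+l*s/1000).round(3))
E
```

```text
or2 [[0.464, 0.28, 0.086], [0.444, 0.228, 0.086], [0.402, 0.243, 0.086], [0.429, 0.297, 0.086]] [[0.445, 0.235, 0.0], [0.401, 0.247, 0.0]]
or3 [[0.458, 0.14, 0.086], [0.423, 0.118, 0.086], [0.4, 0.165, 0.086], [0.429, 0.188, 0.086]]
[0.497 0.258 0.068]
[0.6   0.209 0.068]
```

Wrist fit: small box at (0.5455,0.2255), mouth 65°, residual 1 px. Neighbours have at least 30 mm clearance from the fingers. Advancing.

>>> jog_arm(plan=[[-0.3,0.1,3.5,-0.01,0,0,0],[-0.3,0.1,7,-0.01,0,0,0],[-0.3,0.1,10.5,-0.01,0,0,0],[-0.3,0.1,12.2,-0.01,0,0,0],[-0.3,0.1,12.2,-0.01,0,0,0]])

```text
clock: 19.42
tcp_pos: [0.5427, 0.2179, 0.0522]
tool_rot: [179.7, 45.1, 64.3]
contact_force: [0.9, -0.6, 0.2]
gripper_width: 1.0
```

```bash
python3 - <<'E'
from ps import *
go(G+.023*R[:,2],R,"grasp")
print(cur()[0],cur()[2]["contact_force"],cur()[2]["qpos"].round(1))
d=cams.get_image("wrist");save(d,"w12")
E
```

```text
grasp t 19.43 shift [ 0.06 -0.1   0.  ] w [ 0.     0.003 -0.006] mm 1 deg 0.4
[0.54266604 0.21791879 0.05220042] [ 0.85614252 -0.55747708  0.15083878] [-22.1  52.3 -23.5  83.5  32.5  93.9 -81.9]
```

View pics/w12.png

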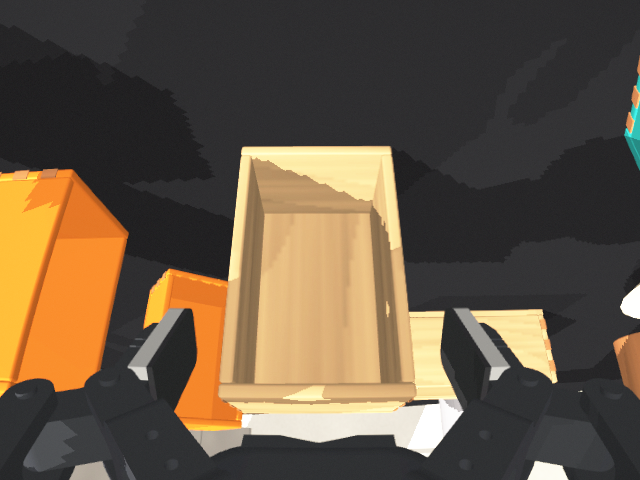

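>>> jog_arm(plan=[[0,-0.1,0,0,0,0,50],[0,-0.1,0,0,0,0,90],[0,-0.1,0,0,0,0,120],[0,-0.1,0,0,0,0,150],[0,-0.1,0,0,0,0,150]])

```text
clock: 20.1
tcp_pos: [0.5427, 0.2208, 0.0534]
tool_rot: [179.6, 44.9, 64.3]
contact_force: [1.6, 3.0, 5.4]
gripper_width: 0.624
```

```bash
python3 - <<'E'
from ps import *
p,r,s=cur();print(p,s["tool_rot"],s["contact_force"],s["gripper_width"])
rec("small.npz",65,origin_from_center((.5455,.2255),65,.086,.046),.086)
print(boxnow("small.npz")[0])
d=cams.get_image("wrist");save(d,"w13")
E
```

```text
[0.54266909 0.2207599  0.05341304] [179.56993093  44.91441745  64.33550072] [1.58674478 2.9568787  5.41403681] 0.6237745782791612
[0.53577978 0.20465492 0.043     ]
```

View pics/w13.png

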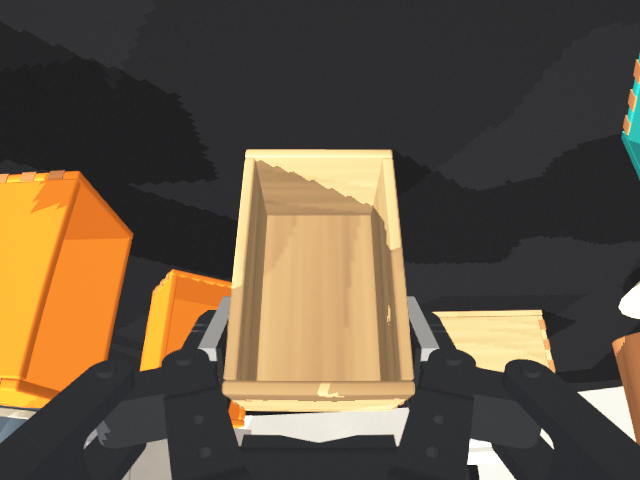

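>>> jog_arm(plan=[[-0.8,0,-0.8,0,0,0,150],[-2.5,0,-2.5,0,0,0,150],[-4.5,0,-4.5,0,0,0,150],[-6,0,-6,0,0,0,150]])

```text
clock: 20.65
tcp_pos: [0.5426, 0.2212, 0.1411]
tool_rot: [179.5, 44.8, 64.2]
contact_force: [0.3, 0.3, -1.1]
gripper_width: 0.627
```

```bash
python3 - <<'E'
from ps import *
d=dict(np.load("small.npz"))
# align box axes exactly with the jaws: 45 deg about tool y
z=np.round(0) ; t=np.sqrt(.5)
print(d["Rtb"].round(3),d["ptb"].round(4))
print(boxnow("small.npz")[0],cur()[2]["qpos"].round(1))
P,Rn=tcp_for("small.npz",64.5,[.57,.195,.09]); print(P);go(P,Rn,"flip")
E
```

```text
[[ 0.706 -0.008  0.708]
 [-0.005 -1.    -0.006]
 [ 0.708  0.001 -0.706]] [-0.005   0.0006  0.0197]
[0.53577166 0.20508453 0.130632  ] [-21.8  46.2 -24.5  81.9  30.8 100.2 -79. ]
[0.56500944 0.18584347 0.10750762]
flip t 20.65 shift [0.8  3.51 3.97] w [0.014 1.568 0.008] mm 54 deg 89.9
```

>>> jog_arm(plan=[[0.1,0.35,0.2,0,0.157,0,150],[0.2,0.7,0.5,0,0.314,0,150],[0.3,1.05,0.8,0,0.471,0,150],[0.4,1.4,1.2,0,0.628,0,150],[0.5,1.75,1.6,0.005,0.785,0,150]])

```text
clock: 21.28
tcp_pos: [0.5556, 0.2065, 0.1282]
tool_rot: [179.7, -0.5, 64.5]
contact_force: [0.1, -0.3, -1.0]
gripper_width: 0.625
```

```bash
python3 - <<'E'
from ps import *
print(boxnow("small.npz")[0],cur()[2]["qpos"].round(1))
P,Rn=tcp_for("small.npz",64.5,[.57,.195,.07]);go(P,Rn,"flip")
E
```

```text
[0.5541333  0.20174858 0.10838525] [  2.5  29.8 -36.3 104.1  21.7  52.6 -68.9]
flip t 21.27 shift [-1.49  1.72  4.06] w [0.008 0.779 0.01 ] mm 47 deg 44.6
```

>>> jog_arm(plan=[[-0.3,0.3,0.7,0,0.157,0,150],[-0.6,0.7,1.4,0,0.314,0,150],[-0.9,1.0,2.1,0,0.471,0,150],[-1.2,1.4,2.8,0,0.628,0.01,150],[-1.5,1.7,3.6,0.008,0.779,0.01,150]])

```text
clock: 21.9
tcp_pos: [0.5587, 0.1834, 0.087]
tool_rot: [-179.1, -38.2, 63.8]
contact_force: [0.6, 1.0, -1.0]
gripper_width: 0.619
```

```bash
python3 - <<'E'
from ps import *
print(boxnow("small.npz")[0].round(4),boxnow("small.npz")[1].round(3),cur()[2]["qpos"].round(1))
P,Rn=tcp_for("small.npz",64.5,[.57,.195,.0]);go(P,Rn,"dn")
d=cams.get_image("side");cv2.imwrite("pics/s14.png",d["pixels"][:,:,::-1])
E
```

```text
[0.5626 0.1907 0.0684] [[ 0.424 -0.904  0.056]
 [ 0.898  0.427  0.105]
 [-0.119  0.006  0.993]] [ 40.5  43.4 -62.5 121.5  24.8  13.2 -55.2]
dn t 21.9 shift [-3.91  0.55  5.76] w [-0.006  0.119 -0.002] mm 70 deg 6.8
```

View pics/s14.png

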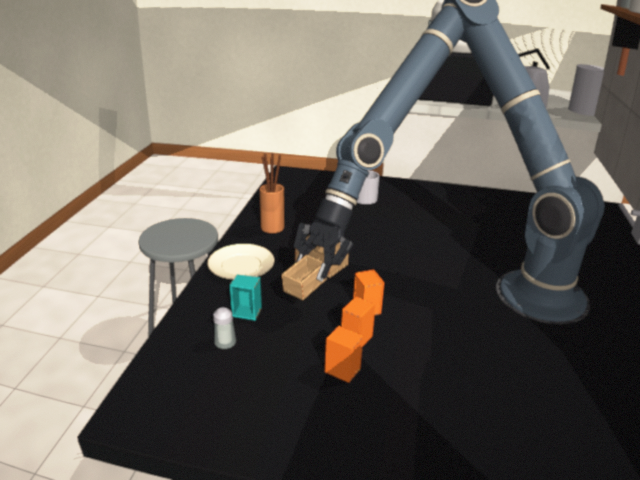

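Joint 6 is close to its lower limit (13.2°, limit 12.07°), so the tilt stops 7° short. Yawing the box about the vertical to a sideways tilt, as with the medium, should free it.

```bash
python3 - <<'E'
from ps import *
B=boxnow("small.npz")[1]
for yaw in(85,105):
    P,Rn=tcp_for("small.npz",yaw,[.57,.195,.08]);go(P,Rn,"yaw%d"%yaw)
# pure yaw first, keeping the 7 deg lean
p,r,s=cur();O=boxnow("small.npz")[0]
Z=Ro.from_euler("z",30,degrees=True).as_matrix();go(np.array([.57,.195,.08])-Z@r@np.load("small.npz")["ptb"],Z@r,"pure30")
E
```

```text
yaw85 t 21.95 shift [ 1.37  0.83 -0.64] w [ 0.229  0.115 -0.271] mm 17 deg 21.4
yaw105 t 21.95 shift [ 1.5   1.15 -0.54] w [ 0.461  0.107 -0.532] mm 20 deg 40.8
pure30 t 21.95 shift [ 1.64  0.89 -0.56] w [ 0.324 -0.008 -0.411] mm 20 deg 30.0
```

>>> jog_arm(plan=[[0.5,0.2,-0.2,0.11,0,-0.137,150],[1.0,0.4,-0.4,0.21,0,-0.26,150],[1.5,0.6,-0.5,0.3,0.03,-0.37,150],[1.5,0.9,-0.5,0.39,0.07,-0.46,150],[1.5,1.15,-0.5,0.46,0.107,-0.53,150]])

```text
clock: 22.58
tcp_pos: [0.573, 0.1848, 0.0978]
tool_rot: [-179.5, -45.2, 104.4]
contact_force: [0.8, -0.1, -1.7]
gripper_width: 0.622
```

```bash
python3 - <<'E'
from ps import *
print(boxnow("small.npz")[0].round(4),boxnow("small.npz")[1].round(3),cur()[2]["qpos"].round(1))
P,Rn=tcp_for("small.npz",105,[.57,.195,.0]);go(P,Rn,"dn")
P,Rn=tcp_for("small.npz",105,boxnow("small.npz")[0]);go(P,Rn,"level")
E
```

```text
[0.5708 0.195  0.0803] [[-0.261 -0.965  0.   ]
 [ 0.965 -0.261 -0.001]
 [ 0.001  0.     1.   ]] [ 43.7  66.9 -77.4 101.1  23.7  53.1 -15.9]
dn t 22.57 shift [-5.68 -0.03  5.68] w [-0.002 -0.001  0.001] mm 80 deg 0.1
level t 22.57 shift [ 0. -0.  0.] w [-0.002 -0.001  0.001] mm 0 deg 0.1
```

>>> jog_arm(plan=[[-1,0,1,0,0,0,150],[-2,0,2,0,0,0,150]])

```text
clock: 22.82
tcp_pos: [0.5722, 0.185, 0.0687]
tool_rot: [-179.4, -45.0, 104.5]
contact_force: [0.1, -0.3, -0.1]
gripper_width: 0.63
```

```bash
cat > chk.py <<'E'
from ps import *
print(boxnow("small.npz")[0].round(4),boxnow("small.npz")[1][:,2].round(3),cur()[2]["qpos"].round(1),cur()[2]["contact_force"].round(1))
P,Rn=tcp_for("small.npz",105,[.57,.195,.0]);go(P,Rn,"dn")
E
python3 chk.py
```

```text
[0.57   0.1952 0.0512] [0.    0.001 1.   ] [ 43.1  68.7 -75.7 101.6  25.3  51.4 -15.4] [ 0.1 -0.3 -0.1]
dn t 22.82 shift [-3.64  0.03  3.61] w [-0.003  0.001  0.002] mm 51 deg 0.2
```

q3 is backing away from its limit. Continuing down.

>>> jog_arm(plan=[[-0.9,0,0.9,0,0,0,150],[-1.8,0,1.8,0,0,0,150],[-2.6,0,2.6,0,0,0,150],[-3.2,0,3.2,0,0,0,150],[-3.4,0,3.4,0,0,0,150]])

```text
clock: 23.45
tcp_pos: [0.5717, 0.1849, 0.0201]
tool_rot: [-179.4, -45.1, 104.4]
contact_force: [-0.3, -0.2, -0.7]
gripper_width: 0.621
```

```bash
python3 chk.py
```

```text
[0.5695 0.1951 0.0025] [0.001 0.001 1.   ] [ 42.2  71.9 -72.7 102.   27.8  48.7 -14.2] [-0.3 -0.2 -0.7]
dn t 23.45 shift [-0.19  0.04  0.17] w [-0.003  0.     0.001] mm 3 deg 0.2
```

>>> jog_arm(plan=[[-0.08,0,0.08,0,0,0,150],[-0.15,0,0.15,0,0,0,150],[-0.22,0,0.22,0,0,0,150],[-0.28,0,0.28,0,0,0,150]])

```text
clock: 23.95
tcp_pos: [0.5717, 0.1849, 0.0162]
tool_rot: [-179.4, -45.1, 104.4]
contact_force: [0.6, 1.3, -1.9]
gripper_width: 0.622
```

>>> jog_arm(plan=[[-0.07,0,0.07,0,0,0,150],[-0.14,0,0.14,0,0,0,150]])

```text
clock: 24.2
tcp_pos: [0.5718, 0.185, 0.0152]
tool_rot: [-179.4, -45.1, 104.4]
contact_force: [-2.1, -4.1, 7.5]
gripper_width: 0.622
```

```bash
python3 chk.py; python3 - <<'E'
from h import *
d=cams.get_image("side");cv2.imwrite("pics/s15.png",cv2.resize(d["pixels"][230:330,250:390],(784,560),interpolation=cv2.INTER_CUBIC)[:,:,::-1])
E
```

```text
[ 0.5696  0.1952 -0.0023] [ 0.001 -0.     1.   ] [ 42.1  72.3 -72.4 102.   28.   48.4 -14. ] [-2.1 -4.1  7.5]
dn t 24.2 shift [ 0.14  0.03 -0.18] w [-0.003 -0.     0.001] mm 2 deg 0.2
```

View pics/s15.png

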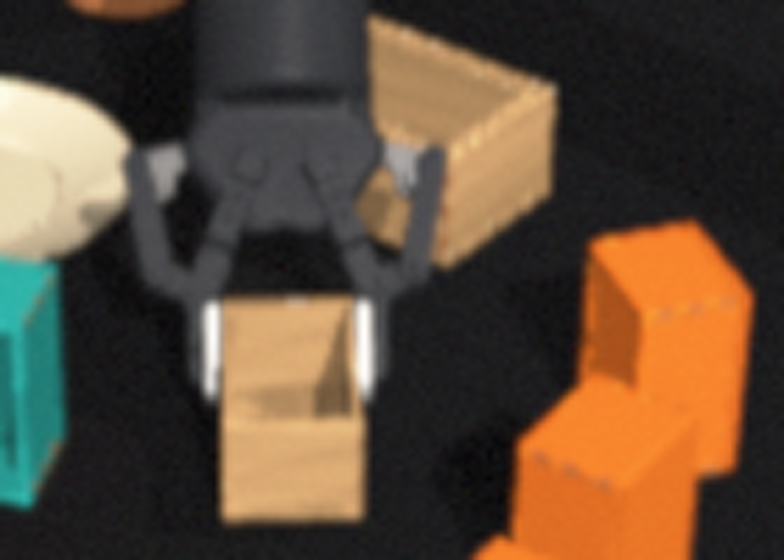

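Small is flat on the ledge (7.5 N contact). Releasing and backing off.

>>> jog_arm(plan=[[0,0,0,0,0,0,85],[0,0,0,0,0,0,50],[0,0,0,0,0,0,0],[0,0,0,0,0,0,0],[0,0,-3,0,0,0,0]])

```text
clock: 24.88
tcp_pos: [0.5753, 0.1655, 0.0355]
tool_rot: [-179.2, -45.2, 104.5]
contact_force: [0.3, -0.2, 0.7]
gripper_width: 0.999
```

>>> jog_arm(plan=[[0.5,0,-4,0,0,0,0],[2,0,-6,0,-0.15,0,0],[4,0,-6,0,-0.3,0,0]])

```text
clock: 25.25
tcp_pos: [0.5819, 0.1502, 0.1072]
tool_rot: [-179.5, -27.8, 104.5]
contact_force: [-0.4, 0.9, -0.0]
gripper_width: 1.001
```

```bash
python3 yv.py .57 .195 .17 105;python3 -c "
from h import *;print(cur()[2]['qpos'].round(1))"
```

```text
t 25.25 shift [ 7.03 -0.06 -3.39] w [-0.007 -0.485 -0.006] mm 78 deg 27.8
[0.5819 0.1502 0.1072] [-179.48  -27.79  104.5 ] [-0.4  0.9 -0. ] 1.0009969608678948
[ 39.6  54.9 -72.2 101.   28.7  56.2 -21.7]
```

>>> jog_arm(plan=[[2,0,-2,0,-0.16,0,0],[4.5,0,-3,0,-0.32,0,0],[7,0,-3.4,-0.007,-0.485,0,0],[7,0,-3.4,-0.007,-0.485,0,0]])

```text
clock: 25.75
tcp_pos: [0.5678, 0.2034, 0.1738]
tool_rot: [179.7, -0.1, 105.4]
contact_force: [-0.1, 1.0, -0.9]
gripper_width: 0.997
```

```bash
python3 - <<'E'
from h import *
print(cur()[0],cur()[2]["tool_rot"],cur()[2]["qpos"].round(1))
d=cams.get_image("wrist");np.save("pics/w16.npy",d,allow_pickle=True);save(d,"w16f")
im=cv2.resize(d["pixels"][120:340,220:420],(0,0),fx=2.7,fy=2.7,interpolation=cv2.INTER_CUBIC)
cv2.imwrite("pics/w16.png",im[:,:,::-1])
E
```

```text
[0.56776083 0.2034322  0.17380655] [ 1.79729821e+02 -8.62907692e-02  1.05437574e+02] [ 19.3  37.9 -63.4  99.4  37.   66.2 -39.6]
```

View pics/w16.png

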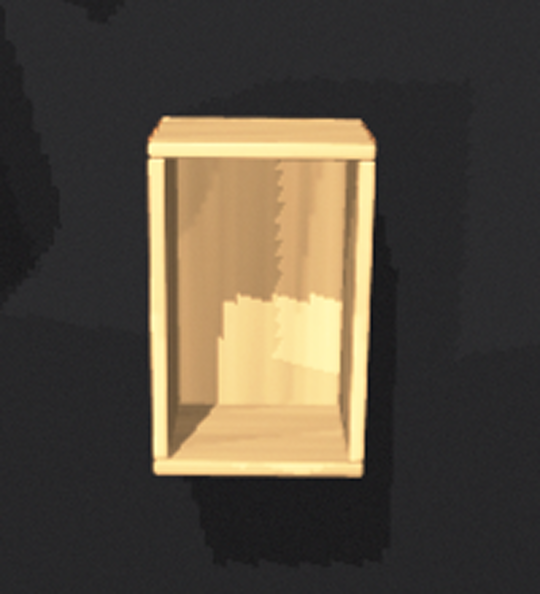

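```bash
python3 - <<'E'
from yv import *
d=np.load("pics/w16.npy",allow_pickle=True).item()
P=unproj(d,np.array([(148,142),(377,141),(363,476),(155,475)])/2.7+[220,120]-.3,.046)
print(P.round(4),P.mean(0).round(4),[np.linalg.norm(P[i]-P[i-1]).round(4) for i in range(4)])
ys=[]
for a,b in((3,0),(2,1)):
    v=P[b]-P[a];ys.append(np.degrees(np.arctan2(v[1],v[0])))
print(ys);c=P.mean(0);g(c[0],c[1],.034,np.mean(ys))
E
```

```text
[[0.5313 0.2284 0.046 ]
 [0.5835 0.243  0.046 ]
 [0.6054 0.1593 0.046 ]
 [0.5536 0.1453 0.046 ]] [0.5685 0.194  0.046 ] [np.float64(0.086), np.float64(0.0542), np.float64(0.0866), np.float64(0.0537)]
[np.float64(104.98264414275475), np.float64(104.68782712190655)]
 t 25.8 shift [-0.48 -0.21 13.77] w [ 0.001 -0.     0.005] mm 138 deg 0.3
[0.569  0.1991 0.1717] [ 1.7991e+02 -2.0000e-02  1.0511e+02] [-0.1 -1.1 -0.8] 0.9998175753647216
```

>>> jog_arm(plan=[[-0.5,-0.2,4,0,0,0.005,0],[-0.5,-0.2,8,0,0,0.005,0],[-0.5,-0.2,11,0,0,0.005,0],[-0.5,-0.2,11.5,0,0,0.005,0],[-0.5,-0.2,11.5,0,0,0.005,0]])

```text
clock: 26.42
tcp_pos: [0.5689, 0.1932, 0.0567]
tool_rot: [179.9, -0.1, 104.7]
contact_force: [-0.2, -0.6, 1.4]
gripper_width: 1.003
```

```bash
python3 yv.py .5685 .194 .034 104.8
```

```text
t 26.43 shift [ 0.09 -0.02  2.27] w [ 0.001 -0.001 -0.001] mm 23 deg 0.1
[0.5689 0.1932 0.0567] [ 1.7994e+02 -7.0000e-02  1.0473e+02] [-0.2 -0.6  1.4] 1.002593235568571
```

>>> jog_arm(plan=[[0.1,0,1.2,0,0,0,0],[0.1,0,2.3,0,0,0,40],[0.1,0,2.3,0,0,0,70],[0.1,0,2.3,0,0,0,110],[0.1,0,2.3,0,0,0,150]])

```text
clock: 27.05
tcp_pos: [0.5689, 0.1945, 0.0341]
tool_rot: [179.9, -0.1, 104.7]
contact_force: [-0.4, 0.8, 0.2]
gripper_width: 0.609
```

>>> jog_arm(plan=[[0,0,0,0,0,0,150],[0,0,0,0,0,0,150]])

```text
clock: 27.3
tcp_pos: [0.5689, 0.1945, 0.0341]
tool_rot: [179.9, -0.1, 104.7]
contact_force: [-0.0, -0.6, -0.6]
gripper_width: 0.611
```

```bash
python3 yv.py .5685 .194 .034 104.8; python3 - <<'E'
from h import *
d=cams.get_image("wrist");save(d,"w17")
E
```

```text
t 27.3 shift [-0.04 -0.05  0.01] w [ 0.002 -0.001 -0.001] mm 1 deg 0.1
[0.5689 0.1945 0.0341] [ 1.7990e+02 -8.0000e-02  1.0474e+02] [-0.  -0.6 -0.6] 0.6105495833135385
```

View pics/w17.png

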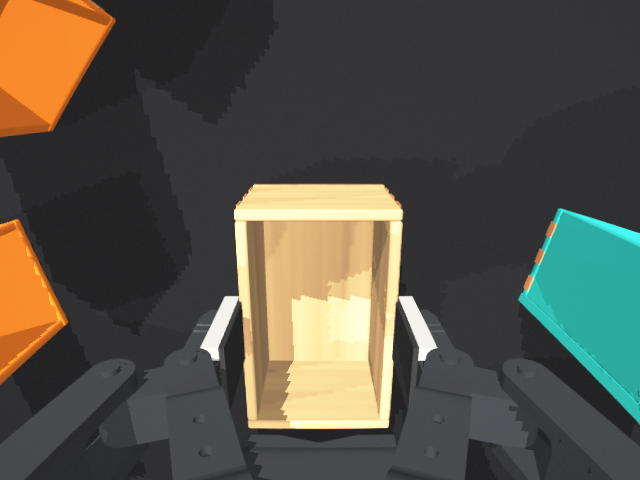

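>>> jog_arm(plan=[[0,0,-0.5,0,0,0,150],[0,0,-2.5,0,0,0,150],[0,0,-5.5,0,0,0,150],[0,0,-8.5,0,0,0,150],[0,0,-10.5,0,0,0,150]])

```text
clock: 27.98
tcp_pos: [0.5692, 0.1949, 0.1418]
tool_rot: [179.7, -0.1, 104.7]
contact_force: [0.9, 0.2, -2.5]
gripper_width: 0.61
```

```bash
python3 yv.py .563 -.0146 .135 154.3
```

```text
t 27.98 shift [-20.1   -5.94   0.62] w [ 0.005  0.    -0.865] mm 210 deg 49.6
[0.5692 0.1949 0.1418] [ 1.7975e+02 -1.0000e-01  1.0475e+02] [ 0.9  0.2 -2.5] 0.6097416770951832
```

>>> jog_arm(plan=[[-4,-1.2,0,0,0,-0.17,150],[-8,-2.4,0,0,0,-0.34,150],[-12,-3.6,0,0,0,-0.51,150],[-16,-4.7,0.2,0,0,-0.68,150],[-20,-5.9,0.5,0,0,-0.86,150]])

```text
clock: 28.6
tcp_pos: [0.5631, -0.0151, 0.1368]
tool_rot: [179.8, 0.2, 154.3]
contact_force: [1.1, 0.5, -1.2]
gripper_width: 0.613
```

```bash
python3 yv.py .563 -.0146 .12 154.3
```

```text
t 28.6 shift [0.04 0.04 1.68] w [0.004 0.003 0.001] mm 17 deg 0.3
[ 0.5631 -0.0151  0.1368] [1.7976e+02 1.7000e-01 1.5435e+02] [ 1.1  0.5 -1.2] 0.6131169190544885
```

Lower to TCP 0.100, i.e. box bottom at 0.066, then check alignment.

>>> jog_arm(plan=[[0,0,1.2,0.004,0.003,0,150],[0,0,2.4,0.004,0.003,0,150],[0,0,3.5,0.004,0.003,0,150],[0,0,3.6,0.004,0.003,0,150]])

```text
clock: 29.1
tcp_pos: [0.5626, -0.0139, 0.1]
tool_rot: [-180.0, -0.1, 154.5]
contact_force: [-0.6, -0.4, -0.6]
gripper_width: 0.61
```

```bash
python3 yv.py .563 -.0146 .09 154.3; python3 - <<'E'
from h import *
d=cams.get_image("wrist");save(d,"w18")
d=cams.get_image("side");cv2.imwrite("pics/s18.png",cv2.resize(d["pixels"][190:290,270:395],(750,600),interpolation=cv2.INTER_CUBIC)[:,:,::-1])
E
```

```text
t 29.1 shift [-0.07 -0.05  1.  ] w [-0.001 -0.001  0.003] mm 10 deg 0.2
[ 0.5626 -0.0139  0.1   ] [-1.7996e+02 -7.0000e-02  1.5447e+02] [-0.6 -0.4 -0.6] 0.6096989739791326
```

View pics/w18.png

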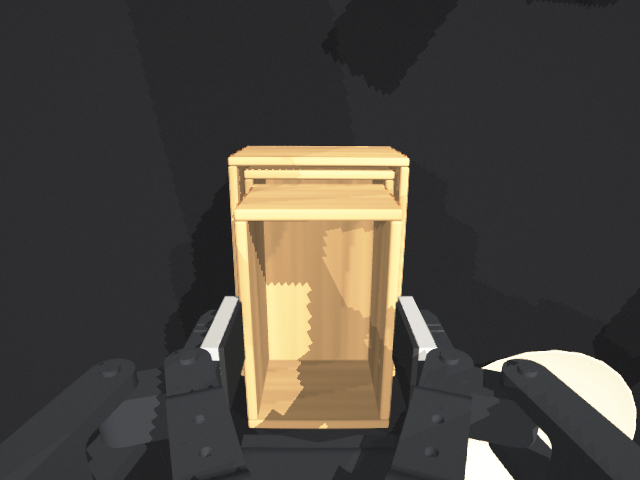

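View pics/s18.png

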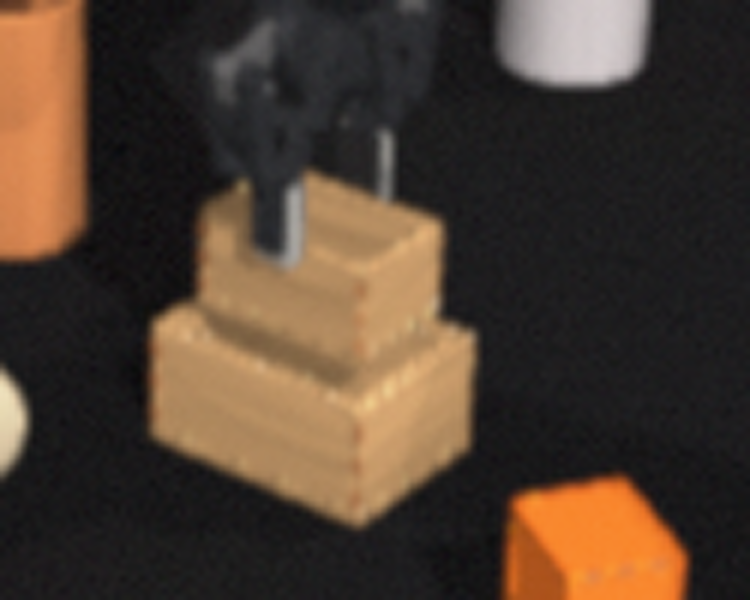

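Medium's rim spans columns 245–395 and small's 236–403, so both are centred near 320. Lowering slowly with the small correction.

>>> jog_arm(plan=[[-0.07,-0.05,0.4,0,0,0.003,150],[-0.07,-0.05,0.8,0,0,0.003,150],[-0.07,-0.05,1.2,0,0,0.003,150],[-0.07,-0.05,1.6,0,0,0.003,150],[-0.07,-0.05,2.0,0,0,0.003,150]])

```text
clock: 29.82
tcp_pos: [0.5637, -0.0148, 0.0806]
tool_rot: [180.0, -0.0, 154.3]
contact_force: [0.5, 0.8, -0.9]
gripper_width: 0.608
```

>>> jog_arm(plan=[[0,0,0.5,0,0,0,150],[0,0,1.0,0,0,0,150],[0,0,1.5,0,0,0,150],[0,0,2.0,0,0,0,150],[0,0,2.4,0,0,0,150]])

```text
clock: 30.45
tcp_pos: [0.5636, -0.0148, 0.0562]
tool_rot: [180.0, -0.0, 154.3]
contact_force: [0.4, -0.6, -1.1]
gripper_width: 0.604
```

>>> jog_arm(plan=[[0,0,0.1,0,0,0,150],[0,0,0.2,0,0,0,150]])

```text
clock: 30.7
tcp_pos: [0.5637, -0.0147, 0.0542]
tool_rot: [180.0, -0.0, 154.3]
contact_force: [-0.7, 0.2, -1.7]
gripper_width: 0.604
```

>>> jog_arm(plan=[[0,0,0.1,0,0,0,150],[0,0,0.1,0,0,0,85],[0,0,0.1,0,0,0,60],[0,0,0.1,0,0,0,20],[0,0,0,0,0,0,0]])

```text
clock: 31.32
tcp_pos: [0.5637, -0.0148, 0.0543]
tool_rot: [180.0, -0.0, 154.3]
contact_force: [1.1, -0.3, -0.4]
gripper_width: 1.0
```

>>> jog_arm(plan=[[0,0,-2,0,0,0,0],[0,0,-6,0,0,0,0],[0,0,-11,0,0,0,0],[0,0,-15,0,0,0,0],[0,0,-15,0,0,0,0]])

```text
clock: 31.95
tcp_pos: [0.5655, -0.0135, 0.2091]
tool_rot: [179.8, 0.4, 154.3]
contact_force: [0.1, -0.6, -0.6]
gripper_width: 0.994
```

```bash
python3 - <<'E'
from h import *
print(cur()[0],cur()[2]["contact_force"])
d=cams.get_image("wrist");np.save("pics/w19.npy",d,allow_pickle=True)
im=cv2.resize(d["pixels"][100:340,200:440],(600,600),interpolation=cv2.INTER_CUBIC)
cv2.imwrite("pics/w19.png",im[:,:,::-1])
d=cams.get_image("side");save(d,"s19f");cv2.imwrite("pics/s19.png",cv2.resize(d["pixels"][190:290,270:395],(750,600),interpolation=cv2.INTER_CUBIC)[:,:,::-1])
d=cams.get_image("top");save(d,"t19")
E
```

```text
[ 0.56553608 -0.01346945  0.20914201] [ 0.10494581 -0.60012866 -0.58836318]
```

View pics/w19.png

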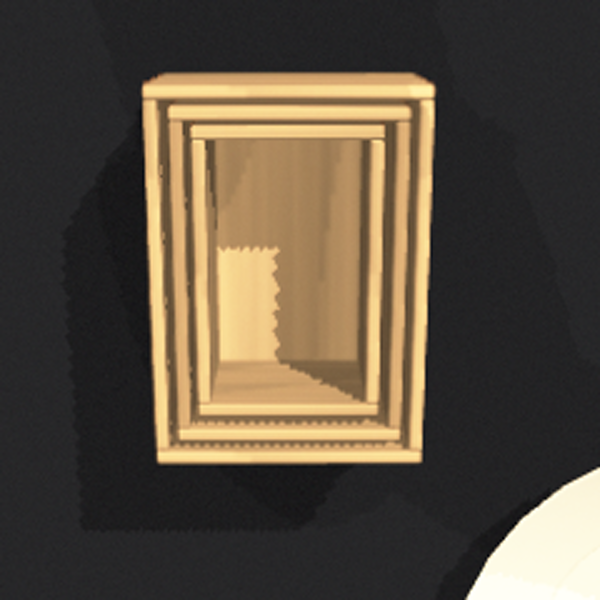

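View pics/s19.png

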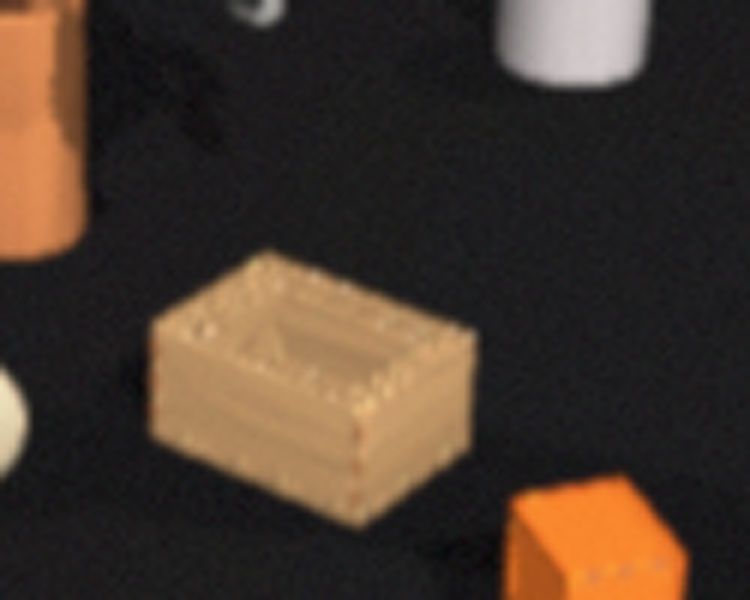

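View pics/t19.png

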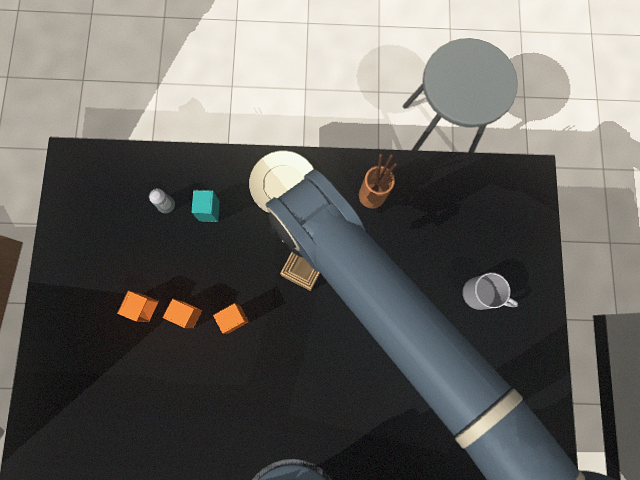

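The wrist view shows three concentric level rims, with an even gap around each. The top view has the plate, mug, holder and shaker at their original pixels. One numeric height check, then handing in.

>>> jog_arm(plan=[[0,0,0,0,0,0,0],[0,0,0,0,0,0,0],[0,0,0,0,0,0,0]])

```text
clock: 32.48
tcp_pos: [0.5631, -0.015, 0.2037]
tool_rot: [-180.0, -0.1, 154.3]
contact_force: [0.6, -0.6, -0.4]
gripper_width: 1.002
```

```bash
python3 - <<'E'
from h import *
d=np.load("pics/w19.npy",allow_pickle=True).item()
for n,q,z in(("L",[(142,86),(436,86),(422,463),(157,464)],.056),("M",[(168,107),(412,107),(399,440),(179,440)],.055),("S",[(190,126),(386,126),(377,415),(200,415)],.054)):
    P=unproj(d,np.array(q)/2.5+[200,100]-.3,z);print(n,P.mean(0).round(4),[np.linalg.norm(P[i]-P[i-1]).round(4) for i in range(4)])
s=read_state();print(np.abs(s["joint_vel"]).max(),s["contact_force"],s["tcp_pos"])
if np.abs(s["joint_vel"]).max()<1: print(job.finish_job())
E
```

```text
L [ 0.5645 -0.0155  0.056 ] [np.float64(0.112), np.float64(0.0803), np.float64(0.1117), np.float64(0.0803)]
M [ 0.5639 -0.0151  0.055 ] [np.float64(0.0988), np.float64(0.0671), np.float64(0.0988), np.float64(0.0664)]
S [ 0.5626 -0.0149  0.054 ] [np.float64(0.0857), np.float64(0.0543), np.float64(0.0857), np.float64(0.0531)]
0.16456769316108366 [ 0.63130249 -0.58013601 -0.42059437] [ 0.56308156 -0.01502519  0.20370102]
the job is handed in; nothing more can be done
None
```

The three boxes are nested, mouth up, and I handed the job in at about 32 s of the 72 s allowed; the hand-in reports no verdict.

I gripped the medium box across its width with the tool tilted, turned it down in hand and set it flat on the ledge. I then regripped it near the rim, lowered it into the large box until the fingertips met that rim, and let it settle the last 10 mm or so inside the cavity. The small box went into the medium one the same way, released just above the rim for a similar settle.

**Last checks:**
- **Centres:** the last wrist picture puts medium 0.7 mm off the large box and small 1.3 mm off medium (6 mm allowed).
- **Fit:** the rim sizes came out within 1 mm of the real ones at the home heights, so both boxes look fully down and level.
- **Bystanders:** the plate, mug, chopstick holder and shaker looked unmoved in the top view. I did not measure them, and the arm partly covered the plate.
- **Arm:** it was stationary and about 15 cm above the nest, with no contact.

**What disagreed:**
- **Tilt limit:** joint 6 came close to its lower limit while turning the small box, which stopped the tilt 7° short. Yawing the box about 40° cleared it, with joint 3 reaching -77.4° (limit -79.4°).
- **Position estimate:** my first estimate for the small box was about 3 mm off, corrected from the wrist view before gripping.
- **Touchdown:** the small box touched the ledge about 2 mm lower than the grasp estimate said.

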